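Turn the ring board over against the upstand and square it into its stops

TASK

The walnut ring board is lying plain side up. Push it up against the coved stone upstand until it leans there on edge, tip it over so that its grooved side is on top, then slide it over the vanity into the low steel corner stops until its long edge lies against the long strip and its short edge against the other. Leave the bangle, the comb, the saucer of pearl studs and the cream jar where they are.

Things in the scene. Friction and masses are not known exactly. Their poses are not given: they have to be found in the camera images.
- board: loose walnut ring board, flat rectangle 110 mm (x) by 130 mm (y), 10 mm thick, about 140 g; one broad face plain, the other with five shallow grooves along y. Origin mid grooved face; z points from grooved to plain face: up at the start, down once turned over. Starts flat on the robot's side of the upstand, long edges roughly along it, nearest edge 5 to 35 mm from the cove's foot
- board_mid (a point): centre of the ring board, at half its thickness (5 mm from each broad face); axes as the board's
- upstand: fixed white stone fence 260 mm long (y), its coved front face towards the robot (-x). Origin on the vanity top, mid-length, under the front edge of its top. Front profile as (x, height) in mm: (-51, 0) foot, (-29, 14), (-13, 32), (0, 58) top front edge. Top flat, 25 mm deep (x 0 to 25), back upright
- cove_foot (a point): foot of the upstand's cove, mid-length, on the vanity (x = -51 mm of the upstand). Pushed square from the robot's side, low down, the board's front edge climbs the cove; when its rear edge is 1 to 10 mm short of this foot it leans at about 45 degrees on the upstand's top front edge and stays so when let go, its upper edge about 80 mm high and 20 mm past that front edge
- shelf_edge (a point): middle of the lower front edge of a fixed glass shelf over the upstand: 165 mm above the vanity, x = 55 mm of the upstand; shelf 8 mm thick, 75 mm deep, 260 mm long, small bottles on its ends. No room for an upright hand behind the leaning board: lean the hand back to the robot about 35 degrees, hook the board's upper edge, pull it to the robot; it pivots on its lower edge and drops over
- corner: two fixed steel stop strips, 12 mm wide, 8 mm high, meeting in an L. Origin on the vanity top at the L's inside corner. Long strip along y (y -130 to 12 mm), working face x = 0 facing -x (the robot); other strip along x (x -100 to 0 mm), working face y = 0 facing -y. Seated, the board lies on the -x, -y side with its centre at x = -55, y = -65 mm, its 130 mm edges along y
- bangle: loose thin silver bangle lying flat, 66 mm across, 7 mm high, origin at the centre of its underside; leave alone
- comb: loose black wide-tooth comb lying flat, 160 mm long (its x), 43 mm wide, 5 mm thick, origin near its middle on the underside; leave alone
- saucer: loose white porcelain saucer 100 mm across, 16 mm high, with a pair of pearl studs in it, origin at the centre of its underside; leave alone
- cream_jar: loose small white jar with a metal lid, 56 mm across, 50 mm high, origin at the centre of its underside; leave alone
Not all that is in view belongs to the job. There is more than one size of the board; the job needs the largest.

How it is judged:
By the outcome, as a careful person would: the job done as asked, in the order asked, and still so for the second after the job is handed in, with the robot touching nothing.
It also fails if it takes over 72 s, if anything falls off the work surface, if the arm or the gripper's body presses on something with over 40 N, if the wrist force passes 120 N, or if a joint passes its speed limit or range.

ROBOT

A 7-joint arm with a two-finger parallel gripper is mounted at the origin on the work surface. World frame = base frame: x ahead of the robot, y to its left, z up, the work surface at z = 0. Lengths are in m, angles in rad, forces in N, time in s.
With the tool pointing down it reaches from about 0.425 to 0.925 m from the base axis. Payload 6.8 kg.
Tool frame: the origin (TCP) lies on the centre line of the jaws, within the pads' length; the fingertips stand 14 mm ahead of it and the grasp point (between the pads) lies 5 mm behind it (r.nose_length is the distance from the TCP to the fingertips, in m); z points along the fingers, y is the direction in which the jaws open and shut (so a half turn about z gives the same grasp; the last joint's range is limited). The gripper opens to 85 mm and grips with 20 to 120 N. Pads are 22 mm wide; open, the fingers measure 114 mm over their backs; the gripper's body (76 mm by 85 mm) begins 54 mm behind the grasp point. The pads swing forward as they close: fully open they stand 13 mm farther back than shut.
Start: joints at [1.116, 0.477, 0.022, 1.555, -0.011, 1.109, -0.083], TCP at [0.229, -0.635, 0.245] pointing down, gripper open.
Joint ranges: [-2.96, 2.96], [-0.34, 2.1], [-1.41, 1.46], [0.24, 2.44], [-1.37, 4.51], [0.17, 1.92], [-2.96, 2.96]. Speed limits (rad/s): [2.39, 2.39, 3.14, 3.14, 3.14, 3.14, 3.14].

INTERFACE

Orientations are given as a rotation vector (axis times angle).
In Python, from bench import r, imaging, look_for, outline_of gives the robot as it stands. The module is installed in compiled form; this text tells all that it offers.
- The arm moves only by the tool carry_out, never from a script. Its arguments are lists of equal length, an entry for each row: "offset": the shift along the tool's x, y, z as a fraction of full scale, a list of three; "turn": the turn, a rotation vector about the tool's x, y, z as a fraction of full scale, a list of three. A call has 1 to 8 rows; each row is the pose to reach, as a shift and turn from the pose commanded when the call began, along the tool's axes at that moment; what a row does not reach only later rows make up. Full scale, the value 1, is 0.5 m for a shift and 1.5 rad for a turn. A row lasts 1/10 s, in which the tool goes at most 50 mm and 8.59 degrees, less where a joint would pass 70% of its speed; a pose out of reach is approached as far as the arm can. A call with a number of a shift or a turn outside -1 to 1 is refused whole. A call with a gripper value outside its range is refused whole. "hand" is the closure, from 0 (fully open) to 1 (shut), set as the call begins (left out, the last holds). The fingers move at their own pace and stop on an object; "force" is the grip in N (left out, the last holds). Time passes only in rows, so rows that repeat a pose let the fingers close. It gives the time, the measured TCP pose, the force and the opening at its end, in the units of the state.
- r.get_obs(): the state, without advancing time (a new reading comes with each control period).
- imaging.grab_frame(name): name is "side" or "top"; returns a dict with "pixels" (384x512x3 uint8, red, green, blue), "fx", "fy", "cx", "cy" (pixels), "R" (3x3) and "t" (3): a world point X has camera coordinates R X + t. Camera axes: x right, y down, z forward; pixel columns grow to the right and rows downward; lengths in m; the calibration is good to about 2 mm. A picture is of the moment at which its call begins. There is no depth.
- r.hand_in(): hands the job in, once; it reports no verdict.
Trained networks look in the newest picture that a camera, given by its name, has taken for a name from the list of things; names that differ only in an ending like _2 or _b are one class to them, and where a whole thing is asked for, a point or a joint stands for the part that bears it (a point fixed in the world has none). Each returns a list of dicts, best first, with "score" (0 to 1); they miss things now and then, are a little off and sometimes report something else, mostly with a low value. They report only what shows in the picture. A call takes as long as a camera call. They do not tell look-alikes from the thing itself.
- look_for(query, camera): "xyz" ([x, y, z] in m, in the coordinates of the camera as it stood for that picture, good to about 4 mm: the middle of the surface that is visible of it).
- outline_of(query, camera): "region" (384x512 bool, what is visible of it).
The state is a dict: "clock": time; "joints": joint angles; "qvel": joint speeds; "tau": joint torques, N m; "tcp_pos": TCP position; "orientation": TCP orientation; "contact_force": force on the tool from outside, world axes, zero at the start; "moment": the same for the moment, N m; "grip_width": finger opening in m.
Only numpy, scipy, OpenCV 4.12 (cv2) and the standard library are available. Lean on these libraries where they do the work, as an engineer would, in place of code of your own. Each camera call takes 0.05 s, during which the arm holds its last target. There are 200 camera calls.

## Working session

There is one attempt and no reset: what is moved stays moved. The work goes in short steps, Python scripts to look and compute and a tool call to move; the robot and the scene stay as the last step left them, time stands still between calls to the robot, and variables do not carry over. Pictures are saved under pics/ and viewed, about 8 in all and at most 12, crops included, and the job is handed in when it is done.

Besides the shell and the picture viewer there is one more tool, called after "Request:" as name(argument=value, ...) on one line, values as JSON. carry_out: Moves the arm, as the interface text tells. Shift numbers are shares of 0.5 m and turn numbers shares of 1.5 rad, none past 1 either way. Its arguments: {"type":"object","properties":{"offset":{"type":"array","items":{"type":"array","items":{"type":"number","minimum":-1,"maximum":1}}},"turn":{"type":"array","items":{"type":"array","items":{"type":"number","minimum":-1,"maximum":1}}},"hand":{"type":"number"},"force":{"type":"number"}},"required":["offset","turn"]}

```bash
mkdir -p pics
cat > h.py <<'E'
import numpy as np,cv2
from bench import r,imaging,look_for,outline_of
from scipy.spatial.transform import Rotation as Ro
def grab(c,save=None):
    f=imaging.grab_frame(c)
    if save: cv2.imwrite(f'pics/{save}.png',f['pixels'][:,:,::-1])
    return f
def w(f,xyz): return np.array(f['R']).T@(np.array(xyz)-np.array(f['t']))
def proj(f,X):
    p=np.array(f['R'])@np.array(X)+np.array(f['t']); return np.array([f['fx']*p[0]/p[2]+f['cx'],f['fy']*p[1]/p[2]+f['cy']])
def ray(f,uv,z):
    R=np.array(f['R']);c=-R.T@np.array(f['t']);d=R.T@np.array([(uv[0]-f['cx'])/f['fx'],(uv[1]-f['cy'])/f['fy'],1]);return c+d*(z-c[2])/d[2]
def outl(f,q,c,z,n=3):
    for o in outline_of(q,c)[:n]:
        m=o['region'].astype(np.uint8)
        k=max(cv2.findContours(m,0,2)[0],key=cv2.contourArea)[:,0]
        P=np.array([ray(f,p,z)[:2] for p in k],np.float32)
        b=cv2.minAreaRect(P)
        print(q,c,round(o['score'],2),'pix',k.mean(0).round(),'rect c',np.round(b[0],4),'size',np.round(b[1],4),'ang',round(b[2],2),'corners',np.round(cv2.boxPoints(b),3).tolist())
E
python3 - <<'E'
from h import *
for c in ['side','top']:
    f=grab(c,c+'0'); print(c,'cam',-np.array(f['R']).T@f['t'],f['fx'])
    for q in ['board','board_mid','upstand','cove_foot','shelf_edge','corner','bangle','comb','saucer','cream_jar']:
        for o in look_for(q,c)[:4]:
            if o['score']>.2: print(q,round(o['score'],2),w(f,o['xyz']).round(3),proj(f,w(f,o['xyz'])).round())
    outl(f,'board',c,.01)
print(r.get_obs(),r.nose_length)
a=[cv2.imread(f'pics/{c}0.png') for c in ['side','top']]
E
```

```text
side cam [0.10595782 0.61948685 0.73548782] 371.6461452441885
board 0.79 [0.392 0.003 0.007] [302. 244.]
board 0.66 [ 0.346 -0.141  0.01 ] [342. 220.]
board 0.56 [ 0.544 -0.085  0.012] [272. 202.]
board_mid 0.78 [ 0.547 -0.084  0.015] [272. 201.]
board_mid 0.71 [ 0.34  -0.136  0.006] [343. 223.]
board_mid 0.69 [ 0.391 -0.     0.01 ] [303. 242.]
upstand 0.75 [ 0.695 -0.112  0.056] [238. 167.]
cove_foot 0.71 [ 0.697 -0.108  0.058] [236. 167.]
shelf_edge 0.77 [ 0.698 -0.114  0.059] [238. 166.]
corner 0.72 [0.662 0.269 0.008] [154. 259.]
bangle 0.73 [0.665 0.271 0.007] [153. 259.]
bangle 0.5 [0.684 0.43  0.008] [ 93. 299.]
comb 0.83 [0.535 0.431 0.008] [137. 337.]
saucer 0.62 [ 0.474 -0.405  0.014] [342. 160.]
cream_jar 0.64 [ 0.614 -0.413  0.036] [308. 140.]
board side 0.82 pix [342. 221.] rect c [ 0.3438 -0.141 ] size [0.0897 0.0825] ang 23.21 corners [[0.28600001335144043, -0.12099999934434891], [0.3190000057220459, -0.19699999690055847], [0.4009999930858612, -0.16099999845027924], [0.36899998784065247, -0.08500000089406967]]
board side 0.8 pix [272. 201.] rect c [ 0.5489 -0.0886] siz
[... 2102 characters left out ...]
99999046325684]]
{'clock': 1.2, 'joints': array([ 1.11584969,  0.47699359,  0.02240434,  1.55540782, -0.01149484,
        1.1092856 , -0.08306885]), 'qvel': array([-0.00212348, -0.00081638,  0.00232524, -0.00025152,  0.00011269,
        0.00080669,  0.00014448]), 'tau': array([ 3.20615491e-04, -5.96323550e+01,  1.60647020e+00, -2.81542021e+01,
        1.24201679e-02,  1.66639951e-03, -2.30835383e-05]), 'tcp_pos': array([ 0.22946348, -0.63481857,  0.24530898]), 'orientation': array([3.09443500e+00, 5.42106111e-01, 2.43090170e-05]), 'contact_force': array([-0.13821313,  0.46520298, -0.213611  ]), 'moment': array([-0.01829231,  0.04037712, -0.03874152]), 'grip_width': 0.08556586421823587} 0.014
```

View pics/top0.png

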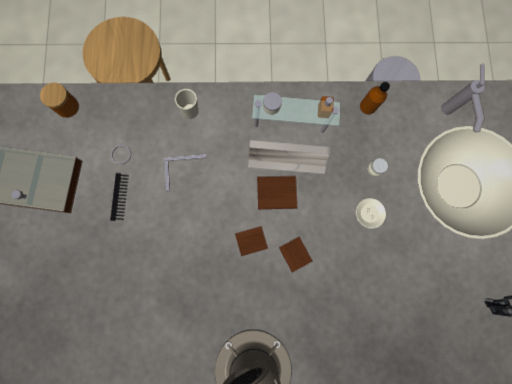

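View pics/side0.png

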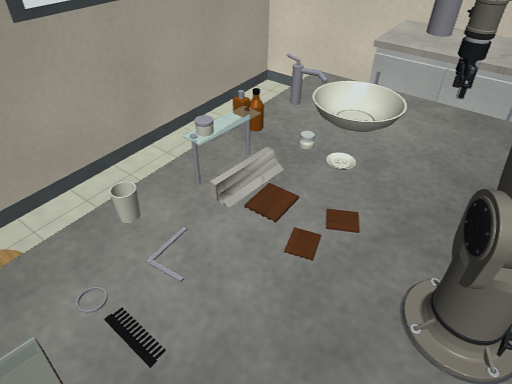

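Run:
```python
from h import *
t=cv2.imread('pics/top0.png')[98:210,150:340]; cv2.imwrite('pics/c1.png',cv2.resize(t,None,fx=4,fy=4,interpolation=cv2.INTER_CUBIC))
t=cv2.imread('pics/side0.png')[135:290,135:310]; cv2.imwrite('pics/c2.png',cv2.resize(t,None,fx=3.8,fy=3.8,interpolation=cv2.INTER_CUBIC))
```

```text
(no output)
```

View pics/c1.png

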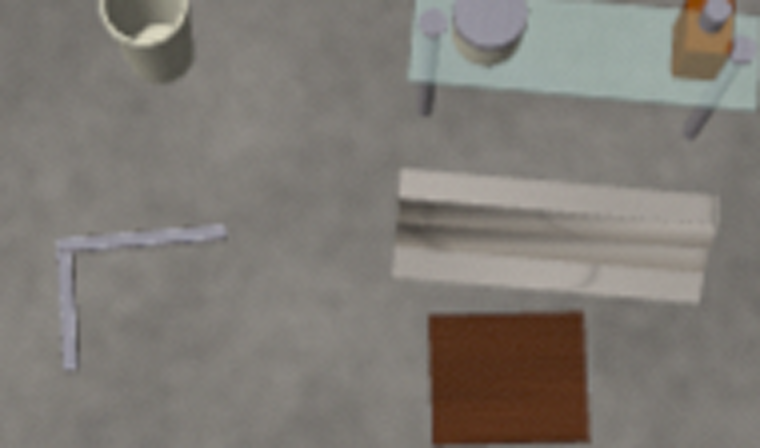

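View pics/c2.png

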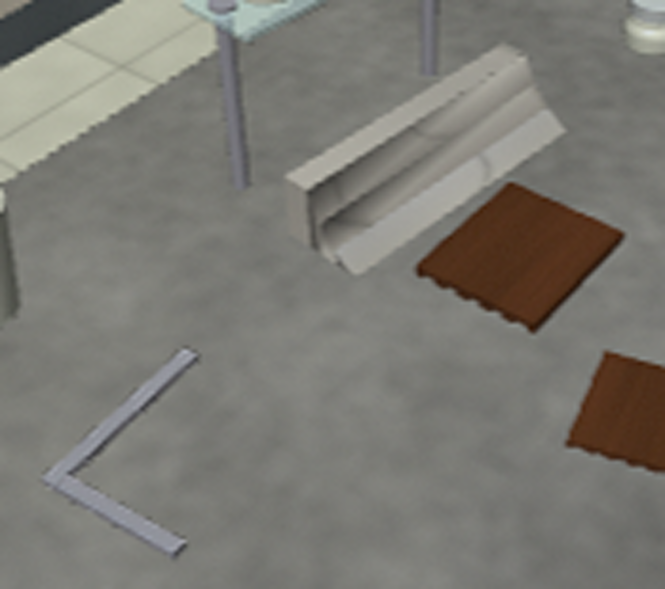

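Run:
```python
from h import *
f=grab('top');g=grab('side')
def T(x,y,z): return ray(f,(150+(x+.5)/4-.5,98+(y+.5)/4-.5),z)[:2]
def S(x,y,z): return ray(g,(135+(x+.5)/3.8-.5,135+(y+.5)/3.8-.5),z)[:2]
def line(n,a,b):
    d=b-a; print(n,a.round(4),b.round(4),'len',np.linalg.norm(d).round(4),'ang',np.degrees(np.arctan2(d[1],d[0])).round(2))
P=[T(*p,.01) for p in [(429,315),(583,312),(589,441),(433,446)]]
for i in range(4): line('boardT',P[i],P[(i+1)%4])
print(np.mean(P,0))
P=[S(*p,.01) for p in [(418,268),(510,182),(624,234),(535,328)]]
for i in range(4): line('boardS',P[i],P[(i+1)%4])
print(np.mean(P,0))
line('footT',T(392,276,0),T(699,302,0)); line('footS',S(357,273,0),S(566,131,0))
line('topT',T(400,199,.058),T(714,222,.058)); line('topS',S(310,187,.058),S(525,61,.058))
line('longT',T(72,252,.008),T(227,238,.008)); line('longS',S(67,474,.008),S(199,357,.008))
line('shortT',T(72,252,.008),T(76,368,.008)); line('shortS',S(67,474,.008),S(187,543,.008))
line('shelfT',T(409,79,.165),T(757,107,.165))
# circle/rotation of tool
print(Ro.from_rotvec(r.get_obs()['orientation']).as_matrix().round(3))
```

```text
boardT [ 0.6034 -0.0264] [ 0.604  -0.1553] len 0.1289 ang -89.74
boardT [ 0.604  -0.1553] [ 0.4952 -0.1557] len 0.1088 ang -179.82
boardT [ 0.4952 -0.1557] [ 0.4933 -0.0271] len 0.1286 ang 90.84
boardT [ 0.4933 -0.0271] [ 0.6034 -0.0264] len 0.1101 ang 0.35
[ 0.54899861 -0.09113321]
boardS [ 0.6022 -0.0249] [ 0.6061 -0.1559] len 0.1311 ang -88.29
boardS [ 0.6061 -0.1559] [ 0.4959 -0.1554] len 0.1102 ang 179.73
boardS [ 0.4959 -0.1554] [ 0.4934 -0.024 ] len 0.1315 ang 91.09
boardS [ 0.4934 -0.024 ] [ 0.6022 -0.0249] len 0.1088 ang -0.51
[ 0.54937088 -0.09006387]
footT [0.6399 0.0036] [ 0.6135 -0.2557] len 0.2607 ang -95.82
footS [ 0.6434 -0.0007] [ 0.6146 -0.2565] len 0.2574 ang -96.41
topT [ 0.6892 -0.0029] [ 0.6664 -0.2577] len 0.2558 ang -95.12
topS [ 0.6925 -0.0067] [ 0.6588 -0.253 ] len 0.2485 ang -97.79
longT [0.6625 0.2711] [0.6728 0.1417] len 0.1297 ang -85.44
longS [0.6647 0.2727] [0.671  0.1435] len 0.1293 ang -87.2
shortT [0.6625 0.2711] [0.5636 0.2659] len 0.099 ang -177.02
shortS [0.6647 0.2727] [0.5625 0.2656] len 0.1025 ang -176.04
shelfT [ 0.7482 -0.0086] [ 0.7233 -0.2677] len 0.2604 ang -95.49
[[ 0.94  0.34  0.  ]
 [ 0.34 -0.94 -0.  ]
 [ 0.    0.   -1.  ]]
```

The largest board is the one at top-camera pixel (277,192). It measures about 109 x 129 mm, and the look-alikes at (251,241) and (295,254) measure only about 80 x 92 mm. The enlarged crop shows it plain side up, just in front of the upstand at yaw -5.8°.

```bash
cat >> h.py <<'E'
FOOT=np.array([.628,-.127]); UY=np.radians(-5.8)
COR=np.array([.6635,.272]); CY=np.radians(3.8)
def loc(o,a,x,y): c,s=np.cos(a),np.sin(a); return np.array([o[0]+c*x-s*y,o[1]+s*x+c*y])
def U(x,y,z): return np.r_[loc(FOOT,UY,x,y),z]
def C(x,y,z): return np.r_[loc(COR,CY,x,y),z]
def tool(yaw,tilt=0): # tool x horizontal along yaw; tilt>0 leans the hand back toward -yaw dir (z points fwd)
    return Ro.from_euler('z',yaw)*Ro.from_euler('y',-tilt)*Ro.from_matrix([[1,0,0],[0,-1,0],[0,0,-1]])
def plan(targets):
    """targets: list of (pos,Rot,nrows) from now; print offsets/turns per target"""
    o=r.get_obs(); p0=o['tcp_pos'];R0=Ro.from_rotvec(o['orientation']); pp,RR=p0,R0
    for p,R in targets:
        d=R0.inv().apply(p-p0)/.5; t=(R0.inv()*R).as_rotvec()/1.5
        n=max(np.linalg.norm(p-pp)/.05,(RR.inv()*R).magnitude()/.15)
        print('off',d.round(4).tolist(),'turn',t.round(4).tolist(),'rows>=',round(n,1)); pp,RR=p,R
def st():
    o=r.get_obs(); print('t',round(o['clock'],2),'p',o['tcp_pos'].round(4),'F',o['contact_force'].round(1),'w',round(o['grip_width'],4),'z',Ro.from_rotvec(o['orientation']).as_matrix()[:,2].round(3))
E
python3 - <<'E'
from h import *
plan([(U(-.175,.028,.245),tool(UY)),(U(-.178,.028,.05),tool(UY))]); print(U(-.175,.028,.1))
E
```

```text
off [0.8037, -0.8864, 0.0006] turn [0.0, -0.0, 0.2987] rows>= 12.0
off [0.7982, -0.889, 0.3906] turn [0.0, -0.0, 0.2987] rows>= 3.9
[ 0.45672545 -0.08145849  0.1       ]
```

Request:
carry_out(offset=[[0.402, -0.443, 0], [0.402, -0.443, 0], [0.402, -0.443, 0], [0.402, -0.443, 0], [0.402, -0.443, 0], [0.402, -0.443, 0], [0.402, -0.443, 0], [0.402, -0.443, 0]], turn=[[0, 0, 0.15], [0, 0, 0.15], [0, 0, 0.15], [0, 0, 0.15], [0, 0, 0.15], [0, 0, 0.15], [0, 0, 0.15], [0, 0, 0.15]], hand=0)

```text
clock: 2.1
tcp_pos: [0.3438, -0.3574, 0.2457]
orientation: [3.135, 0.196, 0.001]
contact_force: [-0.0, -0.5, 0.9]
grip_width: 0.0854
```

Run:
```python
from h import *
st();plan([(U(-.175,.028,.245),tool(UY)),(U(-.178,.028,.05),tool(UY))])
```

```text
t 2.1 p [ 0.3438 -0.3574  0.2457] F [-0.  -0.5  0.9] w 0.0854 z [ 0.001 -0.001 -1.   ]
off [0.2927, -0.5196, 0.0012] turn [0.0004, -0.0003, 0.1506] rows>= 6.0
off [0.2867, -0.5212, 0.3912] turn [0.0004, -0.0003, 0.1506] rows>= 3.9
```

Request:
carry_out(offset=[[0.293, -0.52, 0], [0.293, -0.52, 0], [0.293, -0.52, 0], [0.293, -0.52, 0], [0.293, -0.52, 0], [0.293, -0.52, 0], [0.293, -0.52, 0], [0.293, -0.52, 0]], turn=[[0, 0, 0.15], [0, 0, 0.15], [0, 0, 0.15], [0, 0, 0.15], [0, 0, 0.15], [0, 0, 0.15], [0, 0, 0.15], [0, 0, 0.15]])

```text
clock: 2.9
tcp_pos: [0.4577, -0.0824, 0.2453]
orientation: [-3.137, 0.16, -0.0]
contact_force: [0.1, -0.6, 0.4]
grip_width: 0.0857
```

Request:
carry_out(offset=[[-0.006, 0, 0.4], [-0.006, 0, 0.4], [-0.006, 0, 0.4], [-0.006, 0, 0.4], [-0.006, 0, 0.4], [-0.006, 0, 0.4]], turn=[[0, 0, 0], [0, 0, 0], [0, 0, 0], [0, 0, 0], [0, 0, 0], [0, 0, 0]])

```text
clock: 3.5
tcp_pos: [0.4535, -0.0839, 0.0454]
orientation: [3.136, -0.166, -0.004]
contact_force: [1.2, 0.2, 1.2]
grip_width: 0.0858
```

Run:
```python
from h import *
st();f=grab('side','s2'); p=proj(f,r.get_obs()['tcp_pos']); print(p)
x,y=p.astype(int); cv2.imwrite('pics/s2c.png',cv2.resize(cv2.imread('pics/s2.png')[y-60:y+60,x-80:x+80],None,fx=5,fy=5,interpolation=2))
plan([(U(-.178,.028,.02),tool(UY))])
```

```text
t 3.5 p [ 0.4535 -0.0839  0.0454] F [1.2 0.2 1.2] w 0.0858 z [-0.002 -0.001 -1.   ]
[299.3419842 205.1320004]
off [-0.0033, -0.0047, 0.054] turn [0.0005, -0.0013, -0.0029] rows>= 0.5
```

View pics/s2c.png

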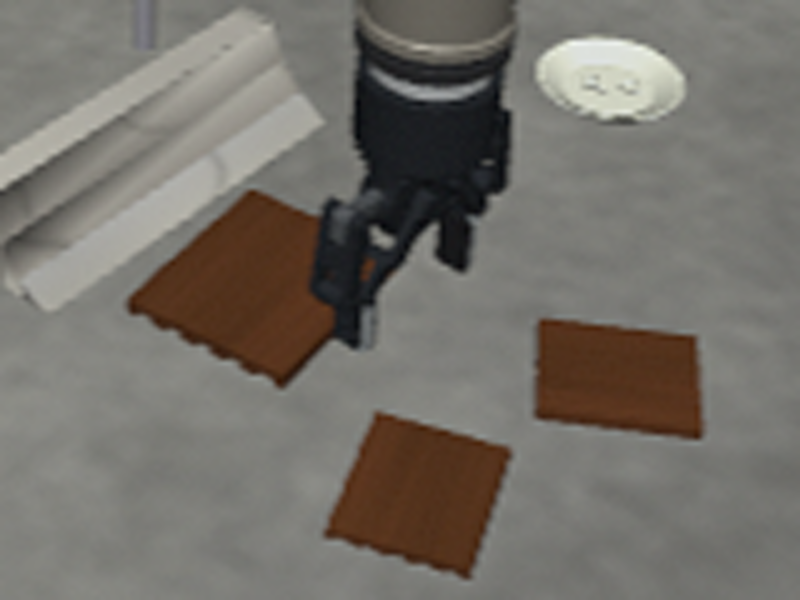

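Run:
```python
from h import *
f=grab('side');o=r.get_obs();R=Ro.from_rotvec(o['orientation'])
for n in [0,.014]:
  for y in [-.043,-.052]:
    print(n,y,[((proj(f,o['tcp_pos']+R.apply([x,y,n]))-[219,145])*5).round() for x in (-.011,.011)])
```

```text
0 -0.043 [array([369., 347.]), array([337., 328.])]
0 -0.052 [array([359., 356.]), array([327., 337.])]
0.014 -0.043 [array([367., 366.]), array([335., 347.])]
0.014 -0.052 [array([357., 374.]), array([325., 355.])]
```

The lowest finger corner is at crop (369,347), so the open fingertips are about level with the TCP. I'll go down to TCP z of about 5 mm.

Request:
carry_out(offset=[[-0.003, -0.005, 0.06], [-0.003, -0.005, 0.07], [-0.003, -0.005, 0.078], [-0.003, -0.005, 0.08], [-0.003, -0.005, 0.08]], turn=[[0, 0, 0], [0, 0, 0], [0, 0, 0], [0, 0, 0], [0, 0, 0]])

```text
clock: 4.1
tcp_pos: [0.4536, -0.0796, 0.0064]
orientation: [3.137, -0.162, 0.003]
contact_force: [0.5, -0.1, -0.5]
grip_width: 0.0856
```

Run:
```python
from h import *
st();plan([(U(x,.028,.005),tool(UY)) for x in (-.15,-.09,-.06,-.023)])
```

```text
t 4.1 p [ 0.4536 -0.0796  0.0064] F [ 0.5 -0.1 -0.5] w 0.0856 z [ 0.002 -0.    -1.   ]
off [0.0566, 0.003, 0.0029] turn [0.0001, -0.0012, -0.0014] rows>= 0.6
off [0.1766, 0.0027, 0.0031] turn [0.0001, -0.0012, -0.0014] rows>= 1.2
off [0.2366, 0.0026, 0.0032] turn [0.0001, -0.0012, -0.0014] rows>= 0.6
off [0.3106, 0.0024, 0.0033] turn [0.0001, -0.0012, -0.0014] rows>= 0.7
```

Request:
carry_out(offset=[[0.02, 0.003, 0.003], [0.04, 0.003, 0.003], [0.06, 0.003, 0.003], [0.08, 0.003, 0.003], [0.1, 0.003, 0.003], [0.12, 0.003, 0.003], [0.14, 0.003, 0.003], [0.16, 0.003, 0.003]], turn=[[0, 0, 0], [0, 0, 0], [0, 0, 0], [0, 0, 0], [0, 0, 0], [0, 0, 0], [0, 0, 0], [0, 0, 0]])

```text
clock: 4.9
tcp_pos: [0.5322, -0.0892, 0.0035]
orientation: [3.137, -0.162, -0.003]
contact_force: [-4.7, 0.4, 0.0]
grip_width: 0.085
```

Request:
carry_out(offset=[[0.016, 0, 0], [0.032, 0, 0], [0.048, 0, 0], [0.064, 0, 0], [0.08, 0, 0], [0.09, 0, 0], [0.1, 0, 0], [0.1, 0, 0]], turn=[[0, 0, 0], [0, 0, 0], [0, 0, 0], [0, 0, 0], [0, 0, 0], [0, 0, 0], [0, 0, 0], [0, 0, 0]])

```text
clock: 5.7
tcp_pos: [0.5836, -0.0943, 0.0042]
orientation: [-3.137, 0.162, -0.004]
contact_force: [-0.8, -0.6, -0.1]
grip_width: 0.0857
```

Run:
```python
from h import *
st();f=grab('side','s3'); plan([(U(x,.028,.005),tool(UY)) for x in (-.023,)])
cv2.imwrite('pics/s3c.png',cv2.resize(cv2.imread('pics/s3.png')[110:240,160:320],None,fx=4.5,fy=4.5,interpolation=2))
```

```text
t 5.7 p [ 0.5836 -0.0943  0.0042] F [-0.8 -0.6 -0.1] w 0.0857 z [ 0.002  0.    -1.   ]
off [0.05, -0.0001, -0.0015] turn [-0.0001, -0.0013, -0.0013] rows>= 0.5
```

View pics/s3c.png

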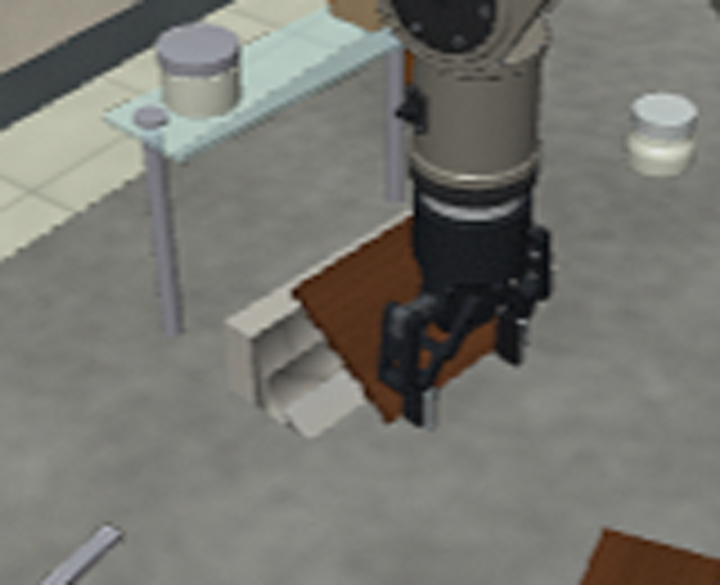

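The board is climbing square, and its upper edge (crop 295,292) is on the upstand's top. I'll push the last 25 mm gently.

Request:
carry_out(offset=[[0.01, 0, 0], [0.02, 0, 0], [0.03, 0, 0], [0.04, 0, 0], [0.045, 0, 0], [0.05, 0, 0], [0.05, 0, 0]], turn=[[0, 0, 0], [0, 0, 0], [0, 0, 0], [0, 0, 0], [0, 0, 0], [0, 0, 0], [0, 0, 0]])

```text
clock: 6.45
tcp_pos: [0.6072, -0.0968, 0.0038]
orientation: [-3.137, 0.162, -0.001]
contact_force: [-0.7, 0.7, -0.7]
grip_width: 0.0857
```

Run:
```python
from h import *
st();o=r.get_obs();d=o['tcp_pos'][:2]-FOOT;c,s=np.cos(UY),np.sin(UY);print('Ux',d@[c,s],'Uy',d@[-s,c])
plan([(U(-.075,.028,.01),tool(UY)),(U(-.10,.028,.15),tool(UY)),(U(-.10,.028,.2),tool(UY,np.radians(35)))])
```

```text
t 6.45 p [ 0.6072 -0.0968  0.0038] F [-0.7  0.7 -0.7] w 0.0857 z [ 0.  0. -1.]
Ux -0.02369199896027096 Uy 0.027900851929231623
off [-0.1026, 0.0, -0.0125] turn [-0.0001, -0.0003, -0.0013] rows>= 1.0
off [-0.1525, 0.0001, -0.2925] turn [-0.0001, -0.0003, -0.0013] rows>= 2.8
off [-0.1524, 0.0001, -0.3925] turn [0.0004, 0.4069, -0.0013] rows>= 4.1
```

Request:
carry_out(offset=[[-0.02, 0, 0], [-0.05, 0, -0.005], [-0.1, 0, -0.01], [-0.15, 0, -0.1], [-0.15, 0, -0.2], [-0.15, 0, -0.3], [-0.15, 0, -0.39], [-0.15, 0, -0.39]], turn=[[0, 0, 0], [0, 0, 0], [0, 0, 0], [0, 0, 0], [0, 0, 0], [0, 0, 0], [0, 0, 0], [0, 0, 0]], hand=1)

```text
clock: 7.25
tcp_pos: [0.5359, -0.0893, 0.2057]
orientation: [3.136, -0.163, 0.02]
contact_force: [-0.0, -0.1, 0.0]
grip_width: -0.0001
```

Request:
carry_out(offset=[[0, 0, 0], [0, 0, 0], [0, 0, 0], [0, 0, 0], [0, 0, 0]], turn=[[0, 0.12, 0], [0, 0.25, 0], [0, 0.4, 0], [0, 0.407, 0], [0, 0.407, 0]])

```text
clock: 7.75
tcp_pos: [0.5301, -0.1006, 0.1959]
orientation: [2.967, -0.17, 0.806]
contact_force: [0.7, -1.9, 0.4]
grip_width: 0.0002
```

Run:
```python
from h import *
st();f=grab('side','s4')
cv2.imwrite('pics/s4c.png',cv2.resize(cv2.imread('pics/s4.png')[90:230,170:330],None,fx=4.2,fy=4.2,interpolation=2))
for y in (-.037,.093):
  for x,z in ((-.005,0),(-.012,.007),(.071,.079),(.064,.086)): print(((proj(f,U(x,y,z))-[170,90])*4.2).round(), end=' ')
```

```text
t 7.75 p [ 0.5301 -0.1006  0.1959] F [ 0.7 -1.9  0.4] w 0.0002 z [ 0.5   -0.089 -0.861]
[406. 388.] [413. 384.] [333. 263.] [340. 259.] [287. 470.] [294. 467.] [208. 338.] [215. 334.]
```

View pics/s4c.png

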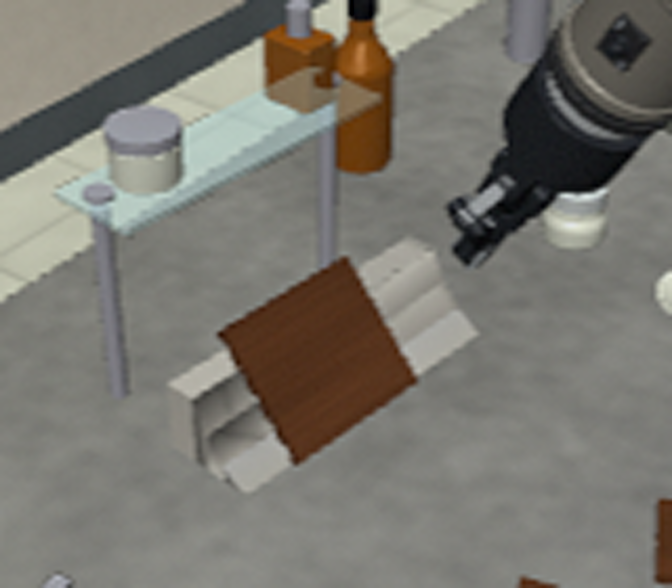

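The lean matches the prediction: board corners at crop (415,380), (294,465), (220,333) and (346,256) are within a few pixels of a 46° lean. Next I'll hook the upper edge.

Run:
```python
from h import *
T=tool(UY,np.radians(35))
plan([(U(.03,.028,.165),T),(U(.084,.028,.128),T),(U(.084,.028,.091),T)])
R=tool(UY,np.radians(35))
print('arc from (.084,.091)')
for th in (46,52,58,64,70,76,82,88,94,100,106,112):
    t=np.radians(th); p=np.r_[-.005+.11*np.cos(t)+.005,.028,.11*np.sin(t)+.012]
    print(th,p[[0,2]].round(4),(R.inv().apply(U(*p)-U(.084,.028,.091))/.5).round(4).tolist())
```

```text
off [0.1936, -0.0331, 0.1838] turn [0.0264, 0.0518, -0.0009] rows>= 2.7
off [0.249, -0.0379, 0.3023] turn [0.0264, 0.0518, -0.0009] rows>= 1.3
off [0.2114, -0.0403, 0.366] turn [0.0264, 0.0518, -0.0009] rows>= 0.7
arc from (.084,.091)
46 [0.0764 0.0911] [-0.0123, -0.0, -0.0089]
52 [0.0677 0.0987] [-0.0179, -0.0, -0.0313]
58 [0.0583 0.1053] [-0.0257, -0.0, -0.0529]
64 [0.0482 0.1109] [-0.0358, -0.0, -0.0736]
70 [0.0376 0.1154] [-0.048, 0.0, -0.0931]
76 [0.0266 0.1187] [-0.0622, -0.0, -0.1113]
82 [0.0153 0.1209] [-0.0782, -0.0, -0.1278]
88 [0.0038 0.1219] [-0.0958, -0.0, -0.1426]
94 [-0.0077  0.1217] [-0.1149, 0.0, -0.1555]
100 [-0.0191  0.1203] [-0.1353, -0.0, -0.1663]
106 [-0.0303  0.1177] [-0.1566, -0.0, -0.1749]
112 [-0.0412  0.114 ] [-0.1788, -0.0, -0.1813]
```

Request:
carry_out(offset=[[0, 0, 0], [0, 0, 0], [0, 0, 0]], turn=[[0, 0, 0], [0, 0, 0], [0, 0, 0]])

```text
clock: 8.1
tcp_pos: [0.5325, -0.1013, 0.1968]
orientation: [2.968, -0.173, 0.805]
contact_force: [-0.6, 0.2, 0.8]
grip_width: -0.0003
```

Run:
```python
from h import *
T=tool(UY,np.radians(35));st()
plan([(U(.03,.028,.165),T),(U(.084,.028,.128),T),(U(.084,.028,.091),T)])
```

```text
t 8.1 p [ 0.5325 -0.1013  0.1968] F [-0.6  0.2  0.8] w -0.0003 z [ 0.5   -0.089 -0.862]
off [0.1876, -0.0321, 0.183] turn [0.0254, 0.0531, -0.0023] rows>= 2.6
off [0.2433, -0.0369, 0.3015] turn [0.0254, 0.0531, -0.0023] rows>= 1.3
off [0.2058, -0.0391, 0.3652] turn [0.0254, 0.0531, -0.0023] rows>= 0.7
```

Request:
carry_out(offset=[[0.07, -0.012, 0.06], [0.14, -0.024, 0.12], [0.188, -0.032, 0.183], [0.188, -0.032, 0.183], [0.188, -0.032, 0.183], [0.188, -0.032, 0.183]], turn=[[0.01, 0.02, 0], [0.02, 0.04, 0], [0.0254, 0.053, -0.002], [0.0254, 0.053, -0.002], [0.0254, 0.053, -0.002], [0.0254, 0.053, -0.002]])

```text
clock: 8.7
tcp_pos: [0.6597, -0.1022, 0.1648]
orientation: [2.964, -0.15, 0.933]
contact_force: [-0.2, -0.7, 0.3]
grip_width: -0.0002
```

Run:
```python
from h import *
T=tool(UY,np.radians(35));st();print(r.get_obs()['joints'].round(2), U(.03,.028,.165))
plan([(U(.03,.028,.165),T),(U(.084,.028,.128),T),(U(.084,.028,.091),T)])
```

```text
t 8.7 p [ 0.6597 -0.1022  0.1648] F [-0.2 -0.7  0.3] w -0.0002 z [ 0.57  -0.059 -0.82 ]
[ 0.35  0.39 -0.37  2.09  1.19  0.18 -2.75] [ 0.660676   -0.10217503  0.165     ]
off [0.0019, -0.0002, 0.0007] turn [0.0005, 0.0007, 0.0] rows>= 0.0
off [0.0481, -0.0003, 0.1233] turn [0.0005, 0.0007, 0.0] rows>= 1.3
off [0.0057, -0.0004, 0.1839] turn [0.0005, 0.0007, 0.0] rows>= 0.7
```

Request:
carry_out(offset=[[0.016, 0, 0.041], [0.032, 0, 0.082], [0.048, 0, 0.123], [0.034, 0, 0.143], [0.02, 0, 0.163], [0.006, 0, 0.184], [0.006, 0, 0.184], [0.006, 0, 0.184]], turn=[[0, 0, 0], [0, 0, 0], [0, 0, 0], [0, 0, 0], [0, 0, 0], [0, 0, 0], [0, 0, 0], [0, 0, 0]])

```text
clock: 9.5
tcp_pos: [0.7201, -0.111, 0.1]
orientation: [2.977, -0.148, 0.906]
contact_force: [0.3, 0.2, 1.4]
grip_width: 0.0001
```

Run:
```python
from h import *
T=tool(UY,np.radians(35));st();print(r.get_obs()['joints'].round(2))
plan([(U(.084,.028,.091),T)])
f=grab('side','s5')
cv2.imwrite('pics/s5c.png',cv2.resize(cv2.imread('pics/s5.png')[90:230,170:330],None,fx=4.2,fy=4.2,interpolation=2))
```

```text
t 9.5 p [ 0.7201 -0.111   0.1   ] F [0.3 0.2 1.4] w 0.0001 z [ 0.554 -0.053 -0.831]
[ 0.3   0.57 -0.31  1.97  1.43  0.17 -2.96]
off [-0.02, -0.0055, 0.0084] turn [-0.0023, 0.0136, 0.0007] rows>= 0.2
```

View pics/s5c.png

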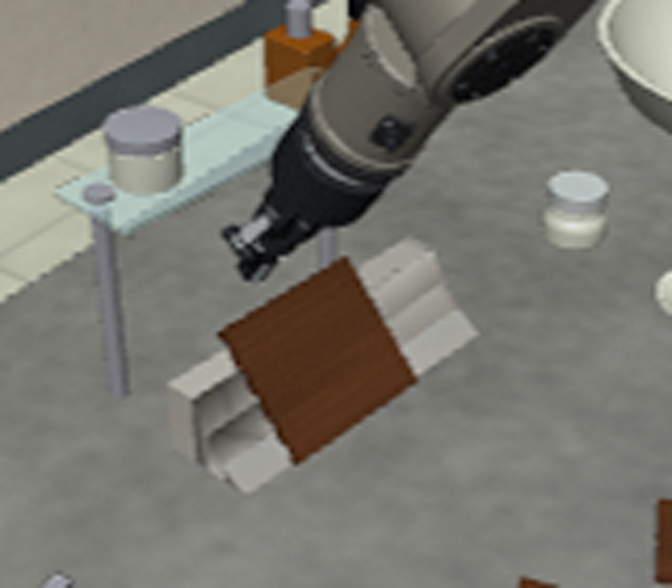

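J7 has reached its limit, so the hand is about 10 mm too high. The shut hand is symmetric under a half turn, so I'll back off and turn it about its own axis. A small test turn comes first, to get the sign.

Request:
carry_out(offset=[[0, 0, -0.05], [-0.02, 0, -0.1], [-0.04, 0, -0.12], [-0.04, 0, -0.12], [-0.04, 0, -0.12], [-0.04, 0, -0.12]], turn=[[0, 0, 0], [0, 0, 0], [0, 0, 0.1], [0, 0, 0.2], [0, 0, 0.3], [0, 0, 0.3]])

```text
clock: 10.15
tcp_pos: [0.6746, -0.1082, 0.1482]
orientation: [-2.807, 0.789, -0.85]
contact_force: [-0.1, -0.1, 0.8]
grip_width: 0.0001
```

Run:
```python
from h import *
st();print(r.get_obs()['joints'].round(2))
```

```text
t 10.15 p [ 0.6746 -0.1082  0.1482] F [-0.1 -0.1  0.8] w 0.0001 z [ 0.543 -0.049 -0.838]
[ 0.31  0.43 -0.31  2.05  0.96  0.17 -2.96]
```

Request:
carry_out(offset=[[0, 0, 0], [0, 0, 0], [0, 0, 0], [0, 0, 0], [0, 0, 0], [0, 0, 0], [0, 0, 0], [0, 0, 0]], turn=[[0, 0, -0.1], [0, 0, -0.2], [0, 0, -0.3], [0, 0, -0.4], [0, 0, -0.5], [0, 0, -0.6], [0, 0, -0.7], [0, 0, -0.8]])

```text
clock: 10.95
tcp_pos: [0.6738, -0.1081, 0.1466]
orientation: [2.655, 0.917, 0.757]
contact_force: [-0.6, 0.3, -0.8]
grip_width: 0.0003
```

Request:
carry_out(offset=[[0, 0, 0], [0, 0, 0], [0, 0, 0], [0, 0, 0], [0, 0, 0], [0, 0, 0], [0, 0, 0], [0, 0, 0]], turn=[[0, 0, -0.1], [0, 0, -0.2], [0, 0, -0.3], [0, 0, -0.4], [0, 0, -0.5], [0, 0, -0.6], [0, 0, -0.7], [0, 0, -0.8]])

```text
clock: 11.75
tcp_pos: [0.6739, -0.1082, 0.1467]
orientation: [1.562, 2.105, 0.404]
contact_force: [-0.8, 0.8, -0.4]
grip_width: 0.0001
```

Run:
```python
from h import *
T=tool(UY,np.radians(34))*Ro.from_euler('z',np.pi)
st();print(r.get_obs()['joints'].round(2))
plan([(U(.04,.028,.16),T),(U(.084,.028,.128),T),(U(.084,.028,.091),T)])
```

```text
t 11.75 p [ 0.6739 -0.1082  0.1467] F [-0.8  0.8 -0.4] w 0.0001 z [ 0.542 -0.049 -0.839]
[ 0.65  0.52 -0.74  2.03  1.3   0.36 -0.79]
off [0.0056, 0.0113, -0.0264] turn [-0.0035, -0.0132, -0.7849] rows>= 7.9
off [-0.0099, 0.0471, 0.0752] turn [-0.0035, -0.0132, -0.7849] rows>= 1.1
off [0.0051, 0.0097, 0.1373] turn [-0.0035, -0.0132, -0.7849] rows>= 0.7
```

Request:
carry_out(offset=[[0, 0, 0], [0, 0, 0], [0, 0, 0], [0, 0, 0], [0, 0, 0], [0, 0, 0], [0, 0, 0], [0, 0, 0]], turn=[[0, 0, -0.1], [0, 0, -0.2], [0, 0, -0.3], [0, 0, -0.4], [0, 0, -0.5], [0, 0, -0.6], [0, 0, -0.7], [-0.0035, -0.013, -0.785]])

```text
clock: 12.55
tcp_pos: [0.6744, -0.1086, 0.147]
orientation: [0.131, 2.545, -0.039]
contact_force: [-0.9, -0.8, -0.4]
grip_width: 0.0002
```

Run:
```python
from h import *
T=tool(UY,np.radians(34))*Ro.from_euler('z',np.pi)
st();print(r.get_obs()['joints'].round(2))
plan([(U(.05,.028,.15),T),(U(.084,.028,.128),T),(U(.084,.028,.091),T)])
```

```text
t 12.55 p [ 0.6744 -0.1086  0.147 ] F [-0.9 -0.8 -0.4] w 0.0002 z [ 0.557 -0.057 -0.829]
[ 0.72  0.55 -0.83  2.03  1.42  0.41  0.29]
off [-0.0128, 0.0101, 0.0013] turn [-0.0002, 0.0005, -0.0008] rows>= 0.2
off [-0.0445, 0.0102, 0.0759] turn [-0.0002, 0.0005, -0.0008] rows>= 0.8
off [-0.0031, 0.0102, 0.1372] turn [-0.0002, 0.0005, -0.0008] rows>= 0.7
```

Joints are now well inside their ranges. Going down to the hook.

Request:
carry_out(offset=[[-0.02, 0.005, 0.03], [-0.0445, 0.01, 0.076], [-0.03, 0.01, 0.096], [-0.017, 0.01, 0.116], [-0.003, 0.01, 0.137], [-0.003, 0.01, 0.137]], turn=[[0, 0, 0], [0, 0, 0], [0, 0, 0], [0, 0, 0], [0, 0, 0], [0, 0, 0]])

```text
clock: 13.15
tcp_pos: [0.7126, -0.1072, 0.0887]
orientation: [0.138, 2.548, -0.036]
contact_force: [-0.8, 0.6, -0.4]
grip_width: 0.0001
```

Run:
```python
from h import *
T=tool(UY,np.radians(34))*Ro.from_euler('z',np.pi)
st();print(r.get_obs()['joints'].round(2))
plan([(U(-.005+.11*np.cos(t)+.005,.028,.11*np.sin(t)+.011),T) for t in np.radians([46,52,58,64,70,76,82,88,94,100,106,112,118])])
```

```text
t 13.15 p [ 0.7126 -0.1072  0.0887] F [-0.8  0.6 -0.4] w 0.0001 z [ 0.554 -0.056 -0.831]
[ 0.63  0.69 -0.76  1.97  1.62  0.43  0.13]
off [0.008, -0.0006, -0.0089] turn [0.0003, -0.0022, -0.0048] rows>= 0.1
off [0.014, -0.0006, -0.0311] turn [0.0003, -0.0022, -0.0048] rows>= 0.2
off [0.0223, -0.0007, -0.0526] turn [0.0003, -0.0022, -0.0048] rows>= 0.2
off [0.0328, -0.0008, -0.073] turn [0.0003, -0.0022, -0.0048] rows>= 0.2
off [0.0455, -0.0008, -0.0923] turn [0.0003, -0.0022, -0.0048] rows>= 0.2
off [0.06, -0.0009, -0.1102] turn [0.0003, -0.0022, -0.0048] rows>= 0.2
off [0.0763, -0.001, -0.1264] turn [0.0003, -0.0022, -0.0048] rows>= 0.2
off [0.0943, -0.0012, -0.1408] turn [0.0003, -0.0022, -0.0048] rows>= 0.2
off [0.1136, -0.0013, -0.1533] turn [0.0003, -0.0022, -0.0048] rows>= 0.2
off [0.1342, -0.0014, -0.1637] turn [0.0003, -0.0022, -0.0048] rows>= 0.2
off [0.1557, -0.0016, -0.1719] turn [0.0003, -0.0022, -0.0048] rows>= 0.2
off [0.178, -0.0017, -0.1778] turn [0.0003, -0.0022, -0.0048] rows>= 0.2
off [0.2007, -0.0019, -0.1813] turn [0.0003, -0.0022, -0.0048] rows>= 0.2
```

Request:
carry_out(offset=[[0.008, 0, -0.006], [0.011, 0, -0.017], [0.014, 0, -0.028], [0.018, 0, -0.039], [0.0223, 0, -0.05], [0.0275, 0, -0.06], [0.0328, 0, -0.07], [0.039, 0, -0.08]], turn=[[0, 0, 0], [0, 0, 0], [0, 0, 0], [0, 0, 0], [0, 0, 0], [0, 0, 0], [0, 0, 0], [0, 0, 0]])

```text
clock: 13.95
tcp_pos: [0.6749, -0.103, 0.1131]
orientation: [0.142, 2.546, -0.035]
contact_force: [0.5, -0.1, 0.5]
grip_width: 0.0001
```

Run:
```python
from h import *
T=tool(UY,np.radians(34))*Ro.from_euler('z',np.pi)
st();print(r.get_obs()['joints'].round(2))
plan([(U(-.005+.11*np.cos(t)+.005,.028,.11*np.sin(t)+.010),T) for t in np.radians([70,76,82,88,94,100,106,112,118])])
f=grab('side','s6')
cv2.imwrite('pics/s6c.png',cv2.resize(cv2.imread('pics/s6.png')[90:230,170:330],None,fx=4.2,fy=4.2,interpolation=2))
```

```text
t 13.95 p [ 0.6749 -0.103   0.1131] F [ 0.5 -0.1  0.5] w 0.0001 z [ 0.555 -0.056 -0.83 ]
[ 0.67  0.61 -0.79  2.05  1.6   0.41  0.11]
off [0.0107, -0.0013, -0.0079] turn [0.0002, -0.0009, -0.0068] rows>= 0.1
off [0.0252, -0.0015, -0.0258] turn [0.0002, -0.0009, -0.0068] rows>= 0.2
off [0.0415, -0.0016, -0.0421] turn [0.0002, -0.0009, -0.0068] rows>= 0.2
off [0.0594, -0.0018, -0.0565] turn [0.0002, -0.0009, -0.0068] rows>= 0.2
off [0.0788, -0.002, -0.069] turn [0.0002, -0.0009, -0.0068] rows>= 0.2
off [0.0993, -0.0022, -0.0795] turn [0.0002, -0.0009, -0.0068] rows>= 0.2
off [0.1208, -0.0024, -0.0877] turn [0.0002, -0.0009, -0.0068] rows>= 0.2
off [0.1431, -0.0026, -0.0936] turn [0.0002, -0.0009, -0.0068] rows>= 0.2
off [0.1658, -0.0029, -0.0972] turn [0.0002, -0.0009, -0.0068] rows>= 0.2
```

View pics/s6c.png

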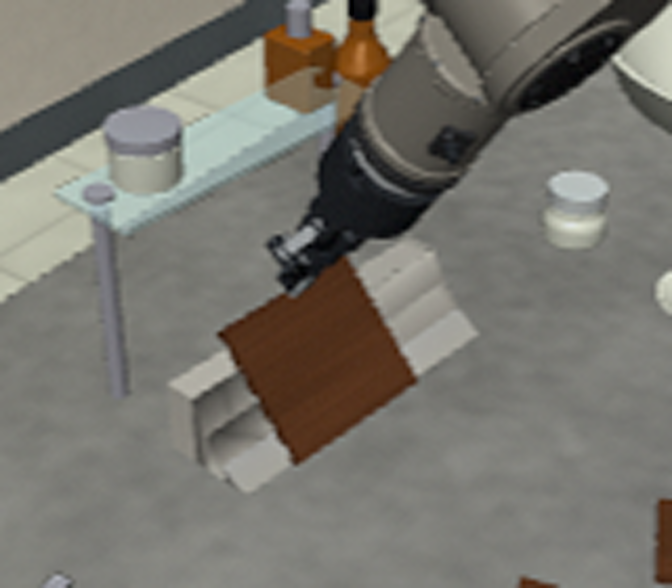

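The board has not moved (corners still at 220,333 and 346,256). The finger slid over the edge because the hook was too shallow. I'll go back in deeper, pull level first, then follow a lower arc.

Run:
```python
from h import *
T=tool(UY,np.radians(34))*Ro.from_euler('z',np.pi)
plan([(U(x,.028,z),T) for x,z in [(.05,.15),(.089,.128),(.089,.084)]])
print('pull');R=T
for x,z in [(.082,.084),(.075,.084),(.068,.085),(.062,.089),(.055,.095),(.048,.100),(.038,.106),(.027,.11),(.015,.113),(.003,.114),(-.01,.114),(-.022,.112),(-.034,.109),(-.046,.105),(-.056,.102)]:
    print((x,z),(R.inv().apply(U(x,.028,z)-U(.089,.028,.084))/.5).round(4).tolist())
```

```text
off [-0.0518, -0.0008, -0.054] turn [0.0001, -0.0011, -0.0066] rows>= 0.7
off [-0.092, -0.0005, 0.026] turn [0.0001, -0.0011, -0.0066] rows>= 0.9
off [-0.0429, -0.001, 0.0991] turn [0.0001, -0.0011, -0.0066] rows>= 0.9
pull
(0.082, 0.084) [0.0116, -0.0, -0.0078]
(0.075, 0.084) [0.0232, -0.0, -0.0157]
(0.068, 0.085) [0.0337, 0.0, -0.0251]
(0.062, 0.089) [0.0392, 0.0, -0.0385]
(0.055, 0.095) [0.0441, -0.0, -0.0563]
(0.048, 0.1) [0.0501, -0.0, -0.0724]
(0.038, 0.106) [0.06, -0.0, -0.0935]
(0.027, 0.11) [0.0737, -0.0, -0.1124]
(0.015, 0.113) [0.0903, 0.0, -0.1308]
(0.003, 0.114) [0.109, 0.0, -0.1459]
(-0.01, 0.114) [0.1306, 0.0, -0.1605]
(-0.022, 0.112) [0.1527, 0.0, -0.1706]
(-0.034, 0.109) [0.176, -0.0, -0.179]
(-0.046, 0.105) [0.2004, 0.0, -0.1858]
(-0.056, 0.102) [0.2203, -0.0, -0.192]
```

Request:
carry_out(offset=[[-0.04, 0, -0.07], [-0.07, 0, -0.03], [-0.092, 0, 0.026], [-0.08, 0, 0.045], [-0.06, 0, 0.075], [-0.043, -0.001, 0.099], [-0.043, -0.001, 0.099], [-0.043, -0.001, 0.099]], turn=[[0, 0, -0.006], [0, 0, -0.006], [0, 0, -0.006], [0, 0, -0.006], [0, 0, -0.006], [0, 0, -0.006], [0, 0, -0.006], [0, 0, -0.006]])

```text
clock: 14.8
tcp_pos: [0.7204, -0.1082, 0.0837]
orientation: [0.13, 2.547, -0.038]
contact_force: [0.1, 0.2, 0.1]
grip_width: -0.0003
```

Request:
carry_out(offset=[[0.0116, 0, -0.0078], [0.0232, 0, -0.0157], [0.0337, 0, -0.0251], [0.0392, 0, -0.0385], [0.0415, 0, -0.047], [0.0441, 0, -0.0563], [0.047, 0, -0.0645], [0.0501, 0, -0.0724]], turn=[[0, 0, 0], [0, 0, 0], [0, 0, 0], [0, 0, 0], [0, 0, 0], [0, 0, 0], [0, 0, 0], [0, 0, 0]])

```text
clock: 15.6
tcp_pos: [0.6793, -0.1042, 0.0999]
orientation: [0.131, 2.547, -0.039]
contact_force: [0.3, 0.1, -0.5]
grip_width: -0.0003
```

Run:
```python
from h import *
T=tool(UY,np.radians(34))*Ro.from_euler('z',np.pi)
st();print(r.get_obs()['joints'].round(2))
plan([(U(x,.028,z),T) for x,z in [(.048,.100),(.038,.106),(.027,.11),(.015,.113),(.003,.114),(-.01,.114),(-.022,.112),(-.034,.109),(-.046,.105),(-.056,.102)]])
f=grab('side','s7')
cv2.imwrite('pics/s7c.png',cv2.resize(cv2.imread('pics/s7.png')[90:230,170:330],None,fx=4.2,fy=4.2,interpolation=2))
```

```text
t 15.6 p [ 0.6793 -0.1042  0.0999] F [ 0.3  0.1 -0.5] w -0.0003 z [ 0.555 -0.056 -0.83 ]
[ 0.64  0.62 -0.75  2.05  1.65  0.39  0.06]
off [0.0011, 0.0003, -0.001] turn [0.0001, -0.0011, -0.0008] rows>= 0.0
off [0.011, 0.0003, -0.0221] turn [0.0001, -0.0011, -0.0008] rows>= 0.2
off [0.0248, 0.0003, -0.0411] turn [0.0001, -0.0011, -0.0008] rows>= 0.2
off [0.0414, 0.0002, -0.0594] turn [0.0001, -0.0011, -0.0008] rows>= 0.2
off [0.0602, 0.0002, -0.0745] turn [0.0001, -0.0011, -0.0008] rows>= 0.2
off [0.0818, 0.0002, -0.089] turn [0.0001, -0.0011, -0.0008] rows>= 0.3
off [0.1039, 0.0002, -0.099] turn [0.0001, -0.0011, -0.0008] rows>= 0.2
off [0.1272, 0.0001, -0.1074] turn [0.0001, -0.0011, -0.0008] rows>= 0.2
off [0.1516, 0.0001, -0.1142] turn [0.0001, -0.0011, -0.0008] rows>= 0.3
off [0.1715, 0.0001, -0.1204] turn [0.0001, -0.0011, -0.0008] rows>= 0.2
```

View pics/s7c.png

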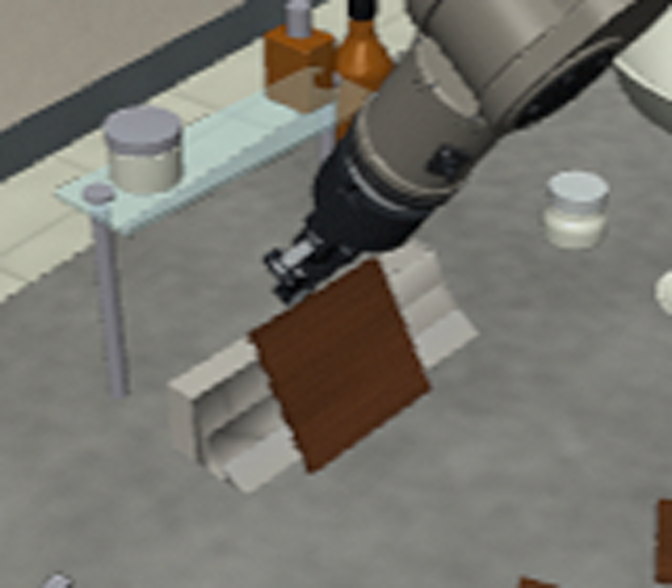

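The hook holds this time. The board has tipped to a steeper angle and its lower edge has slid a little. I'll fit the pivot and angle before pulling on.

Run:
```python
from h import *
from scipy.optimize import least_squares
f=grab('side')
px=np.array([(250,335),(378,259),(428,388),(312,472)])/4.2+[170,90]
def m(v):
    d,th,y=v;c,s=np.cos(th),np.sin(th)
    P=lambda l,yy:proj(f,U(d+l*c-.01*s,yy,l*s+.01*c))
    return np.array([P(.11,y+.065),P(.11,y-.065),P(0,y-.065),P(0,y+.065)])
s=least_squares(lambda v:(m(v)-px).ravel(),[-.005,1,.028]);print(s.x,np.degrees(s.x[1]),s.fun.round(1))
d,th,y=s.x;print('corner',d+.11*np.cos(th),.11*np.sin(th))
for t in np.radians([60,66,72,78,84,90,96,102,108,114]):
    print(np.degrees(t).round(),(d+.11*np.cos(t)).round(4),(.11*np.sin(t)).round(4))
```

```text
[-0.01506487  1.03927884  0.02309641] 59.546291480755514 [ 0.3 -0.4 -0.4 -0.5  0.3  0.4 -0.2  0.4]
corner 0.0406877590840954 0.09482428329981456
60.0 0.0399 0.0953
66.0 0.0297 0.1005
72.0 0.0189 0.1046
78.0 0.0078 0.1076
84.0 -0.0036 0.1094
90.0 -0.0151 0.11
96.0 -0.0266 0.1094
102.0 -0.0379 0.1076
108.0 -0.0491 0.1046
114.0 -0.0598 0.1005
```

Request:
carry_out(offset=[[0.0095, 0, -0.0095], [0.019, 0, -0.0191], [0.0255, 0, -0.0285], [0.0321, 0, -0.0378], [0.0395, 0, -0.0465], [0.047, 0, -0.0551], [0.0556, 0, -0.0631], [0.0642, 0, -0.0711]], turn=[[0, 0, 0], [0, 0, 0], [0, 0, 0], [0, 0, 0], [0, 0, 0], [0, 0, 0], [0, 0, 0], [0, 0, 0]])

```text
clock: 16.5
tcp_pos: [0.6322, -0.0993, 0.1107]
orientation: [0.131, 2.548, -0.038]
contact_force: [0.8, 0.1, -0.3]
grip_width: 0.0003
```

Request:
carry_out(offset=[[0.009, 0, -0.007], [0.0183, 0, -0.0137], [0.028, 0, -0.02], [0.0386, 0, -0.025], [0.049, 0, -0.03], [0.0591, 0, -0.0354], [0.0807, 0, -0.0428], [0.1035, 0, -0.0483]], turn=[[0, 0, 0], [0, 0, 0], [0, 0, 0], [0, 0, 0], [0, 0, 0], [0, 0, 0], [0, 0, 0], [0, 0, 0]])

```text
clock: 17.3
tcp_pos: [0.577, -0.0936, 0.1026]
orientation: [0.13, 2.546, -0.038]
contact_force: [0.3, 0.5, -0.2]
grip_width: -0.0001
```

Run:
```python
from h import *
st();print(r.get_obs()['joints'].round(2))
f=grab('side','s8');g=grab('top','t8')
a=cv2.resize(cv2.imread('pics/s8.png')[100:240,170:330],None,fx=4,fy=4,interpolation=2)
cv2.imwrite('pics/s8c.png',a)
outl(f,'board','side',.01);outl(g,'board','top',.01)
```

```text
t 17.3 p [ 0.577  -0.0936  0.1026] F [ 0.3  0.5 -0.2] w -0.0001 z [ 0.556 -0.056 -0.83 ]
[ 0.76  0.53 -0.86  2.27  1.88  0.41 -0.21]
board side 0.93 pix [302. 243.] rect c [0.3892 0.0015] size [0.079  0.1023] ang 15.08 corners [[0.33799999952316284, 0.04100000113248825], [0.36399999260902405, -0.057999998331069946], [0.4410000145435333, -0.03799999877810478], [0.414000004529953, 0.061000000685453415]]
board side 0.74 pix [276. 201.] rect c [ 0.5432 -0.0948] size [0.1381 0.1162] ang 84.86 corners [[0.4790000021457672, -0.15800000727176666], [0.5950000286102295, -0.16899999976158142], [0.6069999933242798, -0.03099999949336052], [0.4909999966621399, -0.020999999716877937]]
board side 0.74 pix [342. 220.] rect c [ 0.3445 -0.1408] size [0.0916 0.0841] ang 26.64 corners [[0.2849999964237213, -0.12399999797344208], [0.32199999690055847, -0.19900000095367432], [0.40400001406669617, -0.15800000727176666], [0.367000013589859, -0.08299999684095383]]
board top 0.83 pix [251. 241.] rect c [ 0.3913 -0.0038] size [0.077  0.0908] ang 14.84 corners [[0.34200000762939453, 0.029999999329447746], [0.3659999966621399, -0.057999998331069946], [0.4399999976158142, -0.03799999877810478], [0.4169999957084656, 0.05000000074505806]]
board top 0.63 pix [264. 200.] rect c [ 0.5235 -0.0464] size [0.0297 0.0601] ang 88.33 corners [[0.49300000071525574, -0.05999999865889549], [0.5529999732971191, -0.06199999898672104], [0.5540000200271606, -0.03200000151991844], [0.49399998784065247, -0.03099999949336052]]
```

View pics/s8c.png

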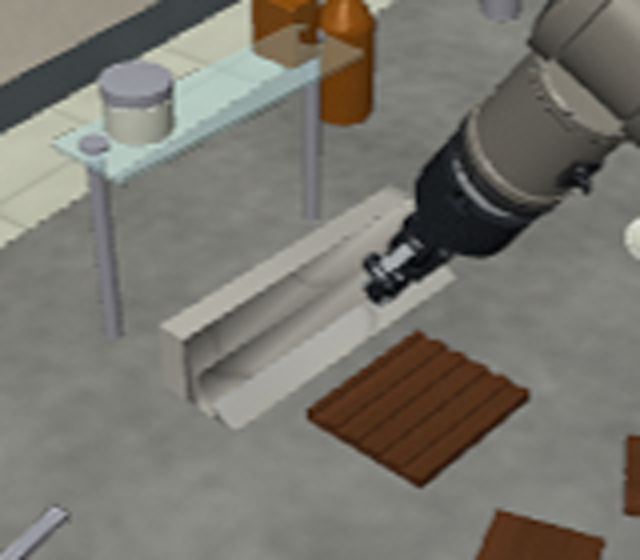

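The board lies grooved side up, with corners at crop (308,413), (420,332), (529,394) and (421,486). Next I'll open the hand and turn it upright to push along +y.

```bash
cat >> h.py <<'E'
def C_inv(p): c,s=np.cos(CY),np.sin(CY); d=np.array(p[:2])-COR; return np.array([c*d[0]+s*d[1],-s*d[0]+c*d[1]])
E
python3 - <<'E'
from h import *
f=grab('side')
P=np.array([ray(f,(np.array(p)+.5)/4-.5+[170,100],.01)[:2] for p in [(308,413),(420,332),(529,394),(421,486)]])
print(P.round(4),'c',P.mean(0)); 
for i in range(4):
    d=P[(i+1)%4]-P[i];print(np.linalg.norm(d).round(4),np.degrees(np.arctan2(d[1],d[0])).round(1))
c=P.mean(0);a=np.radians(-5.8)
print('corner-frame c',C_inv(c))
Y=np.radians(84.2)
tgt=np.r_[loc(c,a,-.003,-.065-.011-.025),.10]
print('behind',tgt)
plan([(np.r_[.52,-.12,.16],tool(np.radians(130))),(tgt,tool(Y))])
E
```

```text
[[ 0.6036 -0.0365]
 [ 0.5912 -0.1665]
 [ 0.484  -0.1533]
 [ 0.4942 -0.0225]] c [ 0.54324806 -0.09467748]
0.1306 -95.4
0.1081 172.9
0.1312 85.5
0.1103 -7.3
corner-frame c [-0.14428871 -0.35790176]
behind [ 0.53005673 -0.19485726  0.1       ]
off [0.0273, -0.0638, -0.1563] turn [0.1527, 0.3748, 0.498] rows>= 6.4
off [0.065, -0.2108, -0.0372] turn [0.3098, 0.309, 1.0128] rows>= 5.3
```

Request:
carry_out(offset=[[0, 0, -0.08], [0.0273, -0.0638, -0.1563], [0.0273, -0.0638, -0.1563], [0.0273, -0.0638, -0.1563], [0.0273, -0.0638, -0.1563], [0.0273, -0.0638, -0.1563], [0.0273, -0.0638, -0.1563], [0.0273, -0.0638, -0.1563]], turn=[[0, 0, 0], [0.1527, 0.3748, 0.498], [0.1527, 0.3748, 0.498], [0.1527, 0.3748, 0.498], [0.1527, 0.3748, 0.498], [0.1527, 0.3748, 0.498], [0.1527, 0.3748, 0.498], [0.1527, 0.3748, 0.498]], hand=0)

```text
clock: 18.35
tcp_pos: [0.5204, -0.1193, 0.1608]
orientation: [1.109, 2.83, -0.016]
contact_force: [-0.2, -1.1, -0.7]
grip_width: 0.0854
```

Run:
```python
from h import *
st();print(r.get_obs()['joints'].round(2))
plan([(np.r_[.530,-.195,.10],tool(np.radians(84.2))),(np.r_[.530,-.195,.005],tool(np.radians(84.2)))])
```

```text
t 18.35 p [ 0.5204 -0.1193  0.1608] F [-0.2 -1.1 -0.7] w 0.0854 z [ 0.091 -0.047 -0.995]
[ 0.82  0.45 -0.91  2.    0.55  0.84  0.43]
off [-0.1045, -0.1016, 0.1299] turn [0.0474, 0.0525, 0.6161] rows>= 6.2
off [-0.0858, -0.1068, 0.3189] turn [0.0474, 0.0525, 0.6161] rows>= 1.9
```

Request:
carry_out(offset=[[-0.1045, -0.1016, 0.05], [-0.1045, -0.1016, 0.05], [-0.1045, -0.1016, 0.13], [-0.1045, -0.1016, 0.13], [-0.1045, -0.1016, 0.13], [-0.1045, -0.1016, 0.13], [-0.1045, -0.1016, 0.13], [-0.1045, -0.1016, 0.13]], turn=[[0.047, 0.0525, 0.616], [0.047, 0.0525, 0.616], [0.047, 0.0525, 0.616], [0.047, 0.0525, 0.616], [0.047, 0.0525, 0.616], [0.047, 0.0525, 0.616], [0.047, 0.0525, 0.616], [0.047, 0.0525, 0.616]])

```text
clock: 19.15
tcp_pos: [0.53, -0.1958, 0.0992]
orientation: [2.321, 2.111, 0.0]
contact_force: [0.1, -0.2, 0.8]
grip_width: 0.0857
```

Run:
```python
from h import *
st();print(r.get_obs()['joints'].round(2))
plan([(np.r_[.530,-.195,.05],tool(np.radians(84.2))),(np.r_[.530,-.195,.005],tool(np.radians(84.2)))])
```

```text
t 19.15 p [ 0.53   -0.1958  0.0992] F [ 0.1 -0.2  0.8] w 0.0857 z [ 0.003 -0.003 -1.   ]
[ 0.73  0.56 -0.63  1.91  0.45  0.81 -0.24]
off [0.0018, -0.0005, 0.0985] turn [0.0021, 0.0016, 0.0044] rows>= 1.0
off [0.002, -0.0007, 0.1885] turn [0.0021, 0.0016, 0.0044] rows>= 0.9
```

Request:
carry_out(offset=[[0.002, 0, 0.08], [0.002, 0, 0.15], [0.002, 0, 0.18], [0.002, 0, 0.1885], [0.002, 0, 0.1885]], turn=[[0.002, 0.0016, 0.004], [0.002, 0.0016, 0.004], [0.002, 0.0016, 0.004], [0.002, 0.0016, 0.004], [0.002, 0.0016, 0.004]])

```text
clock: 19.65
tcp_pos: [0.5301, -0.1948, 0.0051]
orientation: [-2.331, -2.105, -0.0]
contact_force: [-0.4, -0.0, -0.1]
grip_width: 0.0853
```

Request:
carry_out(offset=[[0.02, 0, 0], [0.04, 0, 0], [0.06, 0, 0], [0.085, 0, 0], [0.115, 0, 0], [0.145, 0, 0], [0.175, 0, 0], [0.205, 0, 0]], turn=[[0, 0, 0], [0, 0, 0], [0, 0, 0], [0, 0, 0], [0, 0, 0], [0, 0, 0], [0, 0, 0], [0, 0, 0]])

```text
clock: 20.45
tcp_pos: [0.5403, -0.0915, 0.0048]
orientation: [-2.332, -2.104, 0.001]
contact_force: [1.1, -1.3, 1.3]
grip_width: 0.0853
```

Run:
```python
from h import *
st();plan([(np.r_[.530+.1011*s,-.195+.995*s,.005],tool(np.radians(84.2))) for s in (.2,.3)])
g=grab('top');outl(g,'board','top',.01)
g=grab('side');outl(g,'board','side',.01)
```

```text
t 20.45 p [ 0.5403 -0.0915  0.0048] F [ 1.1 -1.3  1.3] w 0.0853 z [-0.001  0.    -1.   ]
off [0.1919, 0.0001, -0.0003] turn [-0.0006, -0.0002, -0.0009] rows>= 1.9
off [0.392, -0.0001, -0.0002] turn [-0.0006, -0.0002, -0.0009] rows>= 2.0
board top 0.73 pix [254. 191.] rect c [ 0.5531 -0.0151] size [0.1266 0.1118] ang 84.2 corners [[0.4909999966621399, -0.07199999690055847], [0.6019999980926514, -0.08399999886751175], [0.6150000095367432, 0.041999999433755875], [0.5040000081062317, 0.05400000140070915]]
board top 0.68 pix [296. 253.] rect c [ 0.3473 -0.1449] size [0.0921 0.08  ] ang 25.0 corners [[0.289000004529953, -0.12800000607967377], [0.32199999690055847, -0.20100000500679016], [0.4059999883174896, -0.16200000047683716], [0.3720000088214874, -0.08900000154972076]]
board side 0.84 pix [343. 222.] rect c [ 0.344  -0.1393] size [0.0968 0.088 ] ang 27.29 corners [[0.2809999883174896, -0.12200000137090683], [0.32100000977516174, -0.20100000500679016], [0.40700000524520874, -0.15600000321865082], [0.367000013589859, -0.07800000160932541]]
board side 0.75 pix [255. 216.] rect c [ 0.5503 -0.0093] size [0.1414 0.1198] ang 83.68 corners [[0.4830000102519989, -0.0729999989271164], [0.6019999980926514, -0.0860000029206276], [0.6179999709129333, 0.05400000140070915], [0.49900001287460327, 0.06800000369548798]]
```

Request:
carry_out(offset=[[0.02, 0, 0], [0.045, 0, 0], [0.07, 0, 0], [0.1, 0, 0], [0.13, 0, 0], [0.16, 0, 0], [0.19, 0, 0], [0.22, 0, 0]], turn=[[0, 0, 0], [0, 0, 0], [0, 0, 0], [0, 0, 0], [0, 0, 0], [0, 0, 0], [0, 0, 0], [0, 0, 0]])

```text
clock: 21.45
tcp_pos: [0.5516, 0.0179, 0.0048]
orientation: [-2.332, -2.104, 0.0]
contact_force: [0.1, 0.4, 0.8]
grip_width: 0.0855
```

Request:
carry_out(offset=[[0.03, 0, 0], [0.06, 0, 0], [0.085, 0, 0], [0.11, 0, 0], [0.13, 0, 0], [0.15, 0, 0], [0.165, 0, 0], [0.17, 0, 0]], turn=[[0, 0, 0], [0, 0, 0], [0, 0, 0], [0, 0, 0], [0, 0, 0], [0, 0, 0], [0, 0, 0], [0, 0, 0]])

```text
clock: 22.25
tcp_pos: [0.5604, 0.1021, 0.0049]
orientation: [-2.331, -2.104, -0.0]
contact_force: [0.0, -1.7, 1.6]
grip_width: 0.0855
```

Run:
```python
from h import *
st();print(r.get_obs()['joints'].round(2))
g=grab('top');outl(g,'board','top',.01,2)
g=grab('side');outl(g,'board','side',.01,3)
p=r.get_obs()['tcp_pos']; T=tool(np.radians(84.2))
c=np.r_[p[:2]+.076*T.apply([1,0,0])[:2]]-.003*np.array([-.995,.1]); print('c',c,'corner frame',C_inv(c))
```

```text
t 22.25 p [0.5604 0.1021 0.0049] F [ 0.  -1.7  1.6] w 0.0855 z [-0.001  0.001 -1.   ]
[ 0.12  0.7  -0.53  1.93  0.56  0.66 -0.87]
board top 0.88 pix [193. 192.] rect c [0.5732 0.1813] size [0.1196 0.1111] ang 84.16 corners [[0.5120000243186951, 0.12700000405311584], [0.621999979019165, 0.11599999666213989], [0.6349999904632568, 0.23499999940395355], [0.5239999890327454, 0.2460000067949295]]
board side 0.97 pix [303. 244.] rect c [ 0.3901 -0.0004] size [0.0776 0.099 ] ang 14.4 corners [[0.3400000035762787, 0.03799999877810478], [0.36500000953674316, -0.057999998331069946], [0.4399999976158142, -0.039000000804662704], [0.41499999165534973, 0.05700000002980232]]
board side 0.86 pix [342. 221.] rect c [ 0.3446 -0.1403] size [0.0913 0.0843] ang 26.72 corners [[0.2849999964237213, -0.12300000339746475], [0.3230000138282776, -0.1979999989271164], [0.40400001406669617, -0.15700000524520874], [0.3659999966621399, -0.0820000022649765]]
board side 0.56 pix [206. 253.] rect c [0.5713 0.1798] size [0.1346 0.1159] ang 83.89 corners [[0.5059999823570251, 0.11900000274181366], [0.621999979019165, 0.10700000077486038], [0.6359999775886536, 0.2409999966621399], [0.5210000276565552, 0.2529999911785126]]
c [0.57101266 0.17603393] corner frame [-0.09864404 -0.08962559]
```

Request:
carry_out(offset=[[-0.02, 0, 0], [-0.05, 0, -0.01], [-0.06, 0, -0.1], [-0.06, 0, -0.18], [-0.06, 0, -0.2], [-0.06, 0, -0.2], [-0.06, 0, -0.2], [-0.06, 0, -0.2]], turn=[[0, 0, 0], [0, 0, 0], [0, 0, 0], [0, 0, 0], [0, 0, -0.1], [0, 0, -0.2], [0, 0, -0.3], [0, 0, -0.4]])

```text
clock: 23.25
tcp_pos: [0.5572, 0.0695, 0.1049]
orientation: [-1.601, -2.703, 0.001]
contact_force: [0.0, 0.6, -0.1]
grip_width: 0.0853
```

Run:
```python
from h import *
st();T=tool(CY+np.pi)
plan([(C(-.195,-.09,.10),T),(C(-.195,-.09,.005),T)])
```

```text
t 23.25 p [0.5572 0.0695 0.1049] F [ 0.   0.6 -0.1] w 0.0853 z [-0.001 -0.    -1.   ]
off [0.2541, -0.0484, 0.0099] turn [-0.0005, -0.0002, -0.7571] rows>= 7.6
off [0.2541, -0.0483, 0.1999] turn [-0.0005, -0.0002, -0.7571] rows>= 1.9
```

Request:
carry_out(offset=[[0.1, -0.02, 0], [0.2, -0.04, 0], [0.254, -0.048, 0.01], [0.254, -0.048, 0.01], [0.254, -0.048, 0.01], [0.254, -0.048, 0.01], [0.254, -0.048, 0.01], [0.254, -0.048, 0.01]], turn=[[0, 0, -0.1], [0, 0, -0.2], [0, 0, -0.3], [0, 0, -0.4], [0, 0, -0.5], [0, 0, -0.6], [0, 0, -0.7], [0, 0, -0.757]])

```text
clock: 24.05
tcp_pos: [0.4758, 0.1699, 0.0997]
orientation: [0.103, -3.139, 0.0]
contact_force: [-0.2, -0.3, -0.2]
grip_width: 0.0852
```

Run:
```python
from h import *
st();print(r.get_obs()['joints'].round(2));T=tool(CY+np.pi)
plan([(C(-.195,-.09,.10),T),(C(-.195,-.09,.005),T)])
g=grab('top');outl(g,'board','top',.01,2)
g=grab('side');outl(g,'board','side',.01,3)
```

```text
t 24.05 p [0.4758 0.1699 0.0997] F [-0.2 -0.3 -0.2] w 0.0852 z [-0.001 -0.    -1.   ]
[ 0.35  0.64 -1.06  2.03  0.73  0.91  0.53]
off [0.0018, -0.0011, -0.0007] turn [-0.0002, -0.0007, -0.0006] rows>= 0.0
off [0.0016, -0.001, 0.1893] turn [-0.0002, -0.0007, -0.0006] rows>= 1.9
board top 0.7 pix [202. 176.] rect c [0.6189 0.155 ] size [0.1109 0.0391] ang 62.17 corners [[0.5759999752044678, 0.11500000208616257], [0.6100000143051147, 0.09700000286102295], [0.6620000004768372, 0.19499999284744263], [0.628000020980835, 0.21299999952316284]]
board top 0.5 pix [245. 251.] rect c [0.3584 0.0176] size [0.0386 0.0254] ang 88.85 corners [[0.3449999988079071, -0.0010000000474974513], [0.3709999918937683, -0.0020000000949949026], [0.3720000088214874, 0.03700000047683716], [0.34599998593330383, 0.03700000047683716]]
board side 0.95 pix [303. 243.] rect c [ 3.897e-01 -1.000e-04] size [0.0776 0.0969] ang 15.15 corners [[0.3400000035762787, 0.03700000047683716], [0.36500000953674316, -0.05700000002980232], [0.4399999976158142, -0.03700000047683716], [0.41499999165534973, 0.05700000002980232]]
board side 0.84 pix [345. 222.] rect c [ 0.3425 -0.1395] size [0.0945 0.0887] ang 27.57 corners [[0.2800000011920929, -0.12200000137090683], [0.32100000977516174, -0.20100000500679016], [0.4050000011920929, -0.15700000524520874], [0.36399999260902405, -0.07800000160932541]]
board side 0.58 pix [204. 254.] rect c [0.5706 0.1803] size [0.1301 0.1175] ang 83.49 corners [[0.5049999952316284, 0.12200000137090683], [0.621999979019165, 0.10899999737739563], [0.6359999775886536, 0.23800000548362732], [0.5199999809265137, 0.25200000405311584]]
```

Request:
carry_out(offset=[[0.0016, 0, 0.08], [0.0016, 0, 0.15], [0.0016, 0, 0.18], [0.0016, 0, 0.189], [0.0016, 0, 0.189]], turn=[[0, 0, 0], [0, 0, 0], [0, 0, 0], [0, 0, 0], [0, 0, 0]])

```text
clock: 24.75
tcp_pos: [0.4747, 0.1712, 0.0054]
orientation: [0.095, -3.139, -0.0]
contact_force: [0.1, 0.1, 0.3]
grip_width: 0.0855
```

Request:
carry_out(offset=[[-0.02, 0, 0], [-0.04, 0, 0], [-0.06, 0, 0], [-0.08, 0, 0], [-0.1, 0, 0], [-0.115, 0, 0], [-0.125, 0, 0], [-0.13, 0, 0]], turn=[[0, 0, 0], [0, 0, 0], [0, 0, 0], [0, 0, 0], [0, 0, 0], [0, 0, 0], [0, 0, 0], [0, 0, 0]])

```text
clock: 25.55
tcp_pos: [0.54, 0.1755, 0.0054]
orientation: [0.097, -3.139, -0.001]
contact_force: [-2.1, 0.3, 1.1]
grip_width: 0.0851
```

Request:
carry_out(offset=[[-0.002, 0, 0], [-0.004, 0, 0], [-0.006, 0, 0], [-0.008, 0, 0], [-0.01, 0, 0], [-0.01, 0, 0]], turn=[[0, 0, 0], [0, 0, 0], [0, 0, 0], [0, 0, 0], [0, 0, 0], [0, 0, 0]])

```text
clock: 26.15
tcp_pos: [0.545, 0.1755, 0.0054]
orientation: [0.096, -3.14, -0.001]
contact_force: [-0.7, -0.1, -0.7]
grip_width: 0.0854
```

Run:
```python
from h import *
st();print('corner frame tcp',C_inv(r.get_obs()['tcp_pos']))
g=grab('side');outl(g,'board','side',.01,3)
g=grab('top');outl(g,'board','top',.01,3)
```

```text
t 26.15 p [0.545  0.1755 0.0054] F [-0.7 -0.1 -0.7] w 0.0854 z [-0.  0. -1.]
corner frame tcp [-0.12465091 -0.08840967]
board side 0.8 pix [340. 219.] rect c [ 0.3445 -0.1408] size [0.0923 0.084 ] ang 27.57 corners [[0.2840000092983246, -0.125], [0.3230000138282776, -0.19900000095367432], [0.4050000011920929, -0.15700000524520874], [0.3659999966621399, -0.0820000022649765]]
board side 0.75 pix [185. 254.] rect c [0.6091 0.1904] size [0.1138 0.1312] ang 3.43 corners [[0.5479999780654907, 0.25200000405311584], [0.5559999942779541, 0.12200000137090683], [0.6700000166893005, 0.12800000607967377], [0.6620000004768372, 0.2590000033378601]]
board side 0.74 pix [302. 244.] rect c [0.3894 0.0015] size [0.0777 0.097 ] ang 14.38 corners [[0.3400000035762787, 0.039000000804662704], [0.36399999260902405, -0.054999999701976776], [0.4390000104904175, -0.035999998450279236], [0.41499999165534973, 0.057999998331069946]]
board top 0.66 pix [251. 241.] rect c [ 0.3911 -0.0026] size [0.0749 0.0897] ang 14.83 corners [[0.34299999475479126, 0.03099999949336052], [0.3659999966621399, -0.0560000017285347], [0.4390000104904175, -0.035999998450279236], [0.41600000858306885, 0.05000000074505806]]
```

Request:
carry_out(offset=[[-0.002, 0, 0], [-0.004, 0, 0], [-0.006, 0, 0], [-0.008, 0, 0], [-0.008, 0, 0]], turn=[[0, 0, 0], [0, 0, 0], [0, 0, 0], [0, 0, 0], [0, 0, 0]])

```text
clock: 26.85
tcp_pos: [0.548, 0.1758, 0.0053]
orientation: [0.097, -3.138, -0.0]
contact_force: [-4.8, -0.4, 2.2]
grip_width: 0.086
```

Request:
carry_out(offset=[[-0.002, 0, 0], [-0.003, 0, 0], [-0.004, 0, 0], [-0.004, 0, 0]], turn=[[0, 0, 0], [0, 0, 0], [0, 0, 0], [0, 0, 0]])

```text
clock: 27.25
tcp_pos: [0.5482, 0.1758, 0.0051]
orientation: [0.098, -3.135, 0.002]
contact_force: [-10.2, -1.6, 7.5]
grip_width: 0.0852
```

Request:
carry_out(offset=[[0.02, 0, 0], [0.05, 0, 0], [0.06, 0, -0.08], [0.06, 0, -0.16], [0.06, 0, -0.2], [0.06, 0, -0.2], [0.06, 0, -0.2], [0.06, 0, -0.2]], turn=[[0, 0, 0], [0, 0, 0], [0, 0, 0], [0, 0, 0.1], [0, 0, 0.2], [0, 0, 0.3], [0, 0, 0.4], [0, 0, 0.5]])

```text
clock: 28.05
tcp_pos: [0.5216, 0.174, 0.1059]
orientation: [1.07, 2.952, 0.002]
contact_force: [-0.1, -0.9, -0.6]
grip_width: 0.0851
```

Run:
```python
from h import *
st();T=tool(CY+np.pi/2)
plan([(C(-.062,-.18,.10),T),(C(-.062,-.18,.005),T)])
g=grab('side');outl(g,'board','side',.01,3)
```

```text
t 28.05 p [0.5216 0.174  0.1059] F [-0.1 -0.9 -0.6] w 0.0851 z [ 0.002  0.001 -1.   ]
off [-0.251, -0.0138, 0.012] turn [0.0013, 0.0001, 0.5396] rows>= 5.4
off [-0.2509, -0.0141, 0.202] turn [0.0013, 0.0001, 0.5396] rows>= 1.9
board side 0.78 pix [190. 249.] rect c [0.6117 0.1898] size [0.1159 0.1335] ang 3.39 corners [[0.550000011920929, 0.2529999911785126], [0.5580000281333923, 0.11999999731779099], [0.6729999780654907, 0.12700000405311584], [0.6660000085830688, 0.25999999046325684]]
board side 0.71 pix [302. 242.] rect c [0.3913 0.0018] size [0.0748 0.0941] ang 13.72 corners [[0.3440000116825104, 0.039000000804662704], [0.3659999966621399, -0.05299999937415123], [0.4390000104904175, -0.03500000014901161], [0.41600000858306885, 0.0560000017285347]]
board side 0.63 pix [343. 221.] rect c [ 0.3444 -0.1406] size [0.0912 0.084 ] ang 25.35 corners [[0.2849999964237213, -0.12200000137090683], [0.32100000977516174, -0.1979999989271164], [0.40400001406669617, -0.1589999943971634], [0.36800000071525574, -0.08299999684095383]]
```

Request:
carry_out(offset=[[-0.08, -0.004, 0], [-0.16, -0.008, 0], [-0.25, -0.014, 0.012], [-0.25, -0.014, 0.012], [-0.25, -0.014, 0.012], [-0.25, -0.014, 0.012], [-0.25, -0.014, 0.012]], turn=[[0, 0, 0.1], [0, 0, 0.2], [0, 0, 0.3], [0, 0, 0.4], [0, 0, 0.5], [0.001, 0, 0.54], [0.001, 0, 0.54]])

```text
clock: 28.85
tcp_pos: [0.6131, 0.0892, 0.0992]
orientation: [-2.135, -2.303, 0.002]
contact_force: [-0.5, -0.3, 0.2]
grip_width: 0.0854
```

Run:
```python
from h import *
st();T=tool(CY+np.pi/2)
plan([(C(-.062,-.18,.10),T),(C(-.062,-.18,.005),T)])
```

```text
t 28.85 p [0.6131 0.0892 0.0992] F [-0.5 -0.3  0.2] w 0.0854 z [-0.001 -0.001 -1.   ]
off [-0.002, 0.0008, -0.0016] turn [-0.001, 0.0003, 0.0062] rows>= 0.1
off [-0.0019, 0.0011, 0.1884] turn [-0.001, 0.0003, 0.0062] rows>= 1.9
```

Request:
carry_out(offset=[[-0.002, 0, 0.08], [-0.002, 0, 0.15], [-0.002, 0, 0.18], [-0.002, 0, 0.188], [-0.002, 0, 0.188]], turn=[[0, 0, 0.006], [0, 0, 0.006], [0, 0, 0.006], [0, 0, 0.006], [0, 0, 0.006]])

```text
clock: 29.35
tcp_pos: [0.613, 0.0886, 0.0056]
orientation: [-2.147, -2.291, 0.002]
contact_force: [1.0, -0.2, 0.8]
grip_width: 0.0854
```

Request:
carry_out(offset=[[0.01, 0, 0], [0.02, 0, 0], [0.03, 0, 0], [0.04, 0, 0], [0.05, 0, 0], [0.058, 0, 0], [0.064, 0, 0], [0.066, 0, 0]], turn=[[0, 0, 0], [0, 0, 0], [0, 0, 0], [0, 0, 0], [0, 0, 0], [0, 0, 0], [0, 0, 0], [0, 0, 0]])

```text
clock: 30.15
tcp_pos: [0.6107, 0.1213, 0.0054]
orientation: [-2.149, -2.29, 0.003]
contact_force: [0.2, -1.2, 2.7]
grip_width: 0.0855
```

Request:
carry_out(offset=[[0.002, 0, 0], [0.004, 0, 0], [0.006, 0, 0], [0.008, 0, 0], [0.008, 0, 0]], turn=[[0, 0, 0], [0, 0, 0], [0, 0, 0], [0, 0, 0], [0, 0, 0]])

```text
clock: 30.65
tcp_pos: [0.6104, 0.1255, 0.0053]
orientation: [-2.149, -2.29, 0.002]
contact_force: [0.3, -1.0, 1.1]
grip_width: 0.0855
```

Request:
carry_out(offset=[[0.002, 0, 0], [0.004, 0, 0], [0.004, 0, 0]], turn=[[0, 0, 0], [0, 0, 0], [0, 0, 0]])

```text
clock: 30.95
tcp_pos: [0.6103, 0.1269, 0.0053]
orientation: [-2.149, -2.29, 0.003]
contact_force: [-0.5, -2.4, 1.5]
grip_width: 0.0853
```

Run:
```python
from h import *
st();print('corner frame tcp',C_inv(r.get_obs()['tcp_pos']))
g=grab('side');outl(g,'board','side',.01,3)
```

```text
t 30.95 p [0.6103 0.1269 0.0053] F [-0.5 -2.4  1.5] w 0.0853 z [-0.002 -0.001 -1.   ]
corner frame tcp [-0.06268176 -0.14126116]
board side 0.94 pix [184. 250.] rect c [0.6108 0.2042] size [0.1167 0.135 ] ang 2.59 corners [[0.5490000247955322, 0.26899999380111694], [0.5559999942779541, 0.1340000033378601], [0.671999990940094, 0.13899999856948853], [0.6660000085830688, 0.27399998903274536]]
board side 0.8 pix [343. 222.] rect c [ 0.3445 -0.1407] size [0.0908 0.0842] ang 26.08 corners [[0.2849999964237213, -0.12300000339746475], [0.32199999690055847, -0.1979999989271164], [0.40400001406669617, -0.1589999943971634], [0.367000013589859, -0.08299999684095383]]
board side 0.61 pix [302. 244.] rect c [0.3897 0.0008] size [0.078  0.0934] ang 14.23 corners [[0.3400000035762787, 0.035999998450279236], [0.3630000054836273, -0.05400000140070915], [0.4390000104904175, -0.03500000014901161], [0.41600000858306885, 0.0560000017285347]]
```

Request:
carry_out(offset=[[0.002, 0, 0], [0.003, 0, 0], [0.004, 0, 0], [0.004, 0, 0]], turn=[[0, 0, 0], [0, 0, 0], [0, 0, 0], [0, 0, 0]])

```text
clock: 31.45
tcp_pos: [0.6103, 0.127, 0.0052]
orientation: [2.151, 2.289, -0.006]
contact_force: [0.0, -6.4, 3.0]
grip_width: 0.0857
```

Request:
carry_out(offset=[[0.001, 0, 0], [0.002, 0, 0], [0.003, 0, 0], [0.003, 0, 0]], turn=[[0, 0, 0], [0, 0, 0], [0, 0, 0], [0, 0, 0]])

```text
clock: 31.85
tcp_pos: [0.6103, 0.1271, 0.0052]
orientation: [2.151, 2.288, -0.009]
contact_force: [-0.0, -9.2, 4.6]
grip_width: 0.0855
```

The y stop is reached with firm contact. I'll re-seat in x as well, in case the slide along the strip opened a gap.

Request:
carry_out(offset=[[-0.02, 0, 0], [-0.05, 0, 0], [-0.06, 0, -0.08], [-0.06, 0, -0.16], [-0.06, 0, -0.2], [-0.06, 0, -0.2], [-0.06, 0, -0.2], [-0.06, 0, -0.2]], turn=[[0, 0, 0], [0, 0, 0], [0, 0, 0], [0, 0, -0.1], [0, 0, -0.2], [0, 0, -0.3], [0, 0, -0.4], [0, 0, -0.5]])

```text
clock: 32.65
tcp_pos: [0.6122, 0.1003, 0.1055]
orientation: [-1.152, -2.921, 0.0]
contact_force: [0.0, -0.1, 0.0]
grip_width: 0.0858
```

Run:
```python
from h import *
st();T=tool(CY+np.pi)
plan([(C(-.145,-.065,.10),T)])
```

```text
t 32.65 p [0.6122 0.1003 0.1055] F [ 0.  -0.1  0. ] w 0.0858 z [-0.002  0.    -1.   ]
off [0.2629, 0.0205, 0.0114] turn [-0.0001, -0.0012, -0.5452] rows>= 5.5
```

Request:
carry_out(offset=[[0.08, 0.006, 0], [0.16, 0.012, 0], [0.263, 0.0205, 0.011], [0.263, 0.0205, 0.011], [0.263, 0.0205, 0.011], [0.263, 0.0205, 0.011], [0.263, 0.0205, 0.011]], turn=[[0, 0, -0.1], [0, 0, -0.2], [0, 0, -0.3], [0, 0, -0.4], [0, 0, -0.5], [0, -0.001, -0.545], [0, -0.001, -0.545]])

```text
clock: 33.35
tcp_pos: [0.5234, 0.1983, 0.0997]
orientation: [0.095, -3.139, -0.0]
contact_force: [-0.4, -0.5, -0.4]
grip_width: 0.0853
```

Run:
```python
from h import *
st();T=tool(CY+np.pi)
plan([(C(-.145,-.065,.005),T),(C(-.1225,-.065,.005),T)])
```

```text
t 33.35 p [0.5234 0.1983 0.0997] F [-0.4 -0.5 -0.4] w 0.0853 z [-0.001  0.    -1.   ]
off [0.0005, -0.0015, 0.1895] turn [0.0001, -0.001, -0.0039] rows>= 1.9
off [-0.0445, -0.0012, 0.1894] turn [0.0001, -0.001, -0.0039] rows>= 0.5
```

Request:
carry_out(offset=[[0, -0.001, 0.08], [0, -0.001, 0.15], [0, -0.001, 0.18], [0, -0.001, 0.189], [-0.02, -0.001, 0.189], [-0.035, -0.001, 0.189], [-0.042, -0.001, 0.189], [-0.044, -0.001, 0.189]], turn=[[0, 0, -0.004], [0, 0, -0.004], [0, 0, -0.004], [0, 0, -0.004], [0, 0, -0.004], [0, 0, -0.004], [0, 0, -0.004], [0, 0, -0.004]])

```text
clock: 34.15
tcp_pos: [0.5465, 0.1996, 0.0064]
orientation: [-0.103, 3.139, -0.0]
contact_force: [-1.0, 0.2, 0.6]
grip_width: 0.0856
```

Request:
carry_out(offset=[[-0.001, 0, 0], [-0.002, 0, 0], [-0.003, 0, 0], [-0.004, 0, 0], [-0.004, 0, 0]], turn=[[0, 0, 0], [0, 0, 0], [0, 0, 0], [0, 0, 0], [0, 0, 0]])

```text
clock: 34.65
tcp_pos: [0.5466, 0.1993, 0.0054]
orientation: [0.104, -3.138, 0.002]
contact_force: [-5.2, -0.8, 3.8]
grip_width: 0.0854
```

Request:
carry_out(offset=[[-0.001, 0, 0], [-0.002, 0, 0], [-0.003, 0, 0], [-0.003, 0, 0]], turn=[[0, 0, 0], [0, 0, 0], [0, 0, 0], [0, 0, 0]])

```text
clock: 35.05
tcp_pos: [0.5467, 0.1994, 0.0052]
orientation: [0.105, -3.136, 0.003]
contact_force: [-9.5, -2.5, 7.4]
grip_width: 0.0856
```

Request:
carry_out(offset=[[0.02, 0, 0], [0.05, 0, 0], [0.08, 0, -0.08], [0.1, 0, -0.16], [0.15, 0, -0.25], [0.2, 0, -0.35], [0.2, 0, -0.4], [0.2, 0, -0.4]], turn=[[0, 0, 0], [0, 0, 0], [0, 0, 0], [0, 0, 0], [0, 0, 0], [0, 0, 0], [0, 0, 0], [0, 0, 0]])

```text
clock: 35.85
tcp_pos: [0.451, 0.1946, 0.2096]
orientation: [-0.104, 3.132, 0.001]
contact_force: [0.8, 1.0, 0.4]
grip_width: 0.0851
```

Run:
```python
from h import *
st()
g=grab('side','s9');outl(g,'board','side',.01,3)
for q in ['bangle','comb','saucer','cream_jar']:
    for o in look_for(q,'side')[:2]: print(q,round(o['score'],2),w(g,o['xyz']).round(3))
cv2.imwrite('pics/s9c.png',cv2.resize(cv2.imread('pics/s9.png')[205:300,120:250],None,fx=6,fy=6,interpolation=2))
```

```text
t 35.85 p [0.451  0.1946 0.2096] F [0.8 1.  0.4] w 0.0851 z [ 0.008  0.001 -1.   ]
board side 0.85 pix [303. 242.] rect c [ 3.908e-01 -3.000e-04] size [0.078  0.0947] ang 15.15 corners [[0.3409999907016754, 0.03500000014901161], [0.3659999966621399, -0.0560000017285347], [0.4410000145435333, -0.035999998450279236], [0.41600000858306885, 0.0560000017285347]]
board side 0.82 pix [189. 250.] rect c [0.6108 0.2046] size [0.1156 0.1339] ang 3.86 corners [[0.5490000247955322, 0.2669999897480011], [0.5580000281333923, 0.1340000033378601], [0.6729999780654907, 0.1420000046491623], [0.6639999747276306, 0.2750000059604645]]
board side 0.8 pix [345. 219.] rect c [ 0.3442 -0.1437] size [0.0931 0.0892] ang 24.27 corners [[0.28299999237060547, -0.12200000137090683], [0.3199999928474426, -0.2029999941587448], [0.4050000011920929, -0.16500000655651093], [0.36800000071525574, -0.08399999886751175]]
bangle 0.54 [0.689 0.429 0.009]
bangle 0.27 [ 0.475 -0.408  0.011]
comb 0.92 [0.534 0.435 0.006]
saucer 0.85 [ 0.477 -0.408  0.008]
```

View pics/s9c.png

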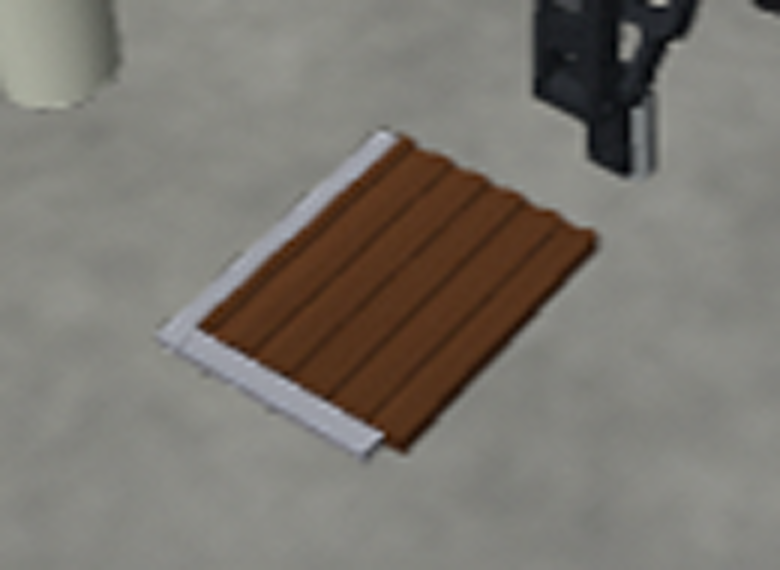

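The picture shows the board grooved side up and flush against both strips: the inside corner is at crop (198,328), and no gap shows along either strip. The hand is clear, so I'll hand in.

```bash
python3 -c "
from bench import r
print(r.hand_in())"
```

```text
the job is handed in; nothing more can be done
None
```

The largest ring board is now grooved side up and seated in the steel corner stops. I handed the job in at about 36 s, and the hand-in gives no verdict.

**What I did:** I pushed the board square up the cove until it leaned at about 46°, hooked its upper edge with the hand leaned back 34°, and pulled it over. Then I pushed it across the vanity and seated it against both strips with about 10 N each way, touching the long strip again last.

**Problems on the way:**
- The first approach to hook the board ran into the limit of joint 7, so I turned the shut hand half round.
- The first pull was too shallow and slid over the edge without moving the board. The second, deeper pull worked, though the lower edge slid about 10 mm towards the robot.

**Last checks:**
- **Fit:** The final picture shows no gap at either strip. The measured board yaw is 3.9°, against 3.8° for the stops. Its measured centre is (0.611, 0.205), within about 2 mm of the expected (0.613, 0.2035).
- **Other things:** The bangle, comb and saucer were found within about 5 mm of where they started, which is about what the network can resolve.
- **Not confirmed:** The network did not report the cream jar in the last picture. The hand never worked near the jar, but I did not check its position at the end.

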